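# Hang a washed board carrier on the sprung hook of the drying stand

## Task

The freshly washed circuit board sits in its handled metal carrier, one of three boards in the slanted draining rack under the desk lamp. Draw the carrier out along its slots and hang it by its handle on the hook of the drying stand beside the fume extractor (the hook arm is clamped at a different height each day, so feel or look where it is), pressing the handle down past the sprung keeper until the keeper has snapped shut over it, and leave it hanging free and plumb to dry. Do not touch the circuit board itself with the fingers, do not force the stand, and leave the two other boards in their slots and the things lying about where they are.

Things in the scene. Friction and masses are not known exactly. Their poses are not given: they have to be found in the camera images.
- rack: Draining rack of aluminium sheet with black plastic card guides, footprint 150 x 172 mm, fixed behind the amplifier. Origin: middle of its underside; -x is its side towards the robot. Three slots, one behind the other; each is a pair of U-shaped guides that take the outer 7 mm of the left and right edges of a board 140 mm wide (its y), in grooves 7 mm wide, 36 mm long.
- middle_slot (a point): Bottom of the middle slot, between its two guides: rack frame x 14, y 0, z 45 mm. The other two slots are 36 mm in front and behind (x -22 and 50 mm). All lean 0.524 rad (30 degrees) from vertical: going up they run towards the robot, direction (-0.5, 0, 0.866) in the rack's frame, and end 36 mm up along that line.
- carrier: Loose board carrier of bare aluminium sheet, 140 mm wide (y), 96 mm high (z), 4 mm thick (x), with a bow handle of 7 mm steel rod standing on its top edge in the same plane. A circuit board is clipped on its -x face. Origin: middle of its lower edge. It starts in any of the three slots, so its z axis leans 30 degrees towards the robot. 0.15 to 0.27 kg.
- handle_bar (a point): Centre of the top bar of the carrier's handle, on the rod's centreline: carrier frame 0, 0, 156 mm, that is 60 mm above the top edge. The bar runs along y and is slightly arched, level for 14 mm in the middle. The handle's legs stand at y = +-28 mm; the opening under the bar is 56 mm high and 49 mm wide.
- left_shoulder (a point): Point on the carrier's top edge at y = +57 mm (z 96 mm), middle of the bare edge outside the handle (y 35 to 70 mm). A good place to pinch the 4 mm sheet: in the slot 60 mm of it stand clear above the guides.
- right_shoulder (a point): The same on the other side, y = -57 mm.
- board: The washed circuit board with its parts, 62 x 46 mm, on the carrier's -x face between y = +-31 mm, 17 to 63 mm above the carrier's lower edge, standing out up to 13 mm. Not to be touched by the fingers.
- plain_board_a: Green board without a handle, 140 x 42 x 4 mm, loose in another slot of the rack. Origin: middle of its lower edge.
- plain_board_b: Green board without a handle, 140 x 38 x 4 mm, loose in another slot of the rack. Origin: middle of its lower edge.
- stand: Drying stand, fixed: steel drip tray 110 x 150 x 12 mm and a post of 10 mm rod, 275 mm high, at x = +44 mm. An arm of 6 mm rod is clamped tight on the post; it reaches level to -x (towards the robot) above y = 0 and at x +17 mm bends down into a U-shaped hook in the plane y = 0, open upward. Nothing stands above it. Origin: middle of the tray's underside, straight below the hook's middle.
- keeper (a joint): Sprung keeper, a 3.5 mm pin that closes the hook's mouth, hinged on its rear leg. Radians: 0 shut (level, reaching the tip), positive swung down into the hook, at most 1.25. It bears the carrier without giving way; pressed with some 5 to 12 N in all it yields, at 45 to 65 degrees the bar slips past its end and it snaps up over the bar. Its height is that of the arm, see hook_foot.
- hook_foot (a point): Stand frame 0, 0, 0: the point straight below the hook's middle. The arm's height differs each time and is not measured: the shut keeper is 200 to 248 mm above this point. Touch or look to find it. From the keeper's height: top of the level arm (between x 17 and 34 mm) +16 mm, hook tip +6 mm, bar's centreline when seated -19.5 mm, underside of the hook -29 mm.
- hook_front (a point): Stand frame -12, 0, 0 mm: the point straight below the hook's front leg (the free tip, 6 mm rod). The rear leg stands at x +12 mm, so 18 mm are clear between the legs, where a bar along y goes in from above.
- flux_tin: Red and white tin, 53 mm across, 21 mm high, on the bench near the rack; a bystander.
- solder_paste: Green and white tin, 39 mm across, 30 mm high, on the bench in front of the stand; a bystander.

How it is judged:
On the way, in this order (a step that is already met when the one before it is completed fails the run):
1. the carrier has been drawn out of its slots and lifted: its lower edge is more than 120 mm above the bench (height (world z) of carrier above 0.12 m), for 0.1 s.
2. the handle pushes the keeper down (more than 0.4 rad) (value of joint keeper above 0.4 rad and contact force between carrier and stand above 0.5 N), for 0.05 s.
At the end, for the whole second after the job is handed in: The handle bar rests in the bottom of the hook (its centre within 15 mm of the middle of the hook's bottom rod), the keeper is shut above it (within 0.12 rad), the carrier hangs plumb (within 0.2 rad), released and at rest, and the two plain boards stand in the rack (distance between handle_bar and hook_arm_c6 below 0.015 m and value of joint keeper below 0.12 rad and angle between carrier's own z axis and vertical below 0.2 rad and linear speed of carrier below 0.04 m/s and angular speed of carrier below 0.5 rad/s and distance between each of plain_board_a, plain_board_b and rack below 0.075 m); the robot touches nothing.
It fails at once if the fingers touch the circuit board (more than 2 N) (contact force between the fingers and board above 2 N).
It fails at once if the stand is forced (more than 30 N on it) (contact force between stand and anything else above 30 N).
It fails at once if a plain board is shifted by more than 15 mm (distance of any of plain_board_a, plain_board_b from where it was at the start of the episode above 0.015 m).
It fails at once if the flux tin or the solder paste tin are pushed more than 30 mm (distance of any of flux_tin, solder_paste from where it was at the start of the episode above 0.03 m).
It also fails if it takes over 58 s, if anything falls off the work surface, if the arm or the gripper's body presses on something with over 40 N, if the wrist force passes 120 N, or if a joint passes its speed limit or range.

## Robot

A 6-joint arm with a two-finger parallel gripper is mounted at the origin on a cart in front of the work surface, level with it; the furniture and walls round the work are solid. World frame = base frame: x ahead of the robot, y to its left, z up, the work surface at z = 0. Lengths are in m, angles in rad, forces in N, time in s.
With the tool pointing down it reaches from about 0.15 to 0.775 m from the base axis. Payload 6.1 kg.
Tool frame: the origin (TCP) lies on the mounting face of the last link; the fingertips stand 173 mm ahead of it and the grasp point (between the pads) lies 155 mm ahead of it; z points along the fingers, y is the line along which they close (so a half turn about z gives the same grasp; the last joint's range is limited). The gripper opens to 85 mm and grips with 20 to 120 N. Pads are 22 mm wide; open, the fingers measure 114 mm over their backs; the gripper's body (76 mm by 85 mm) begins 54 mm behind the grasp point. The pads swing forward as they close: fully open they stand 13 mm farther back than shut.
Start: joints at [1.104, 0.126, -0.04, 1.405, 0, 1.571], TCP at [0.236, 0.469, 0.405] pointing down, gripper open.
Joint ranges: [-2.72, 2.72], [-0.95, 1.95], [-1.27, 1.35], [-1.78, 2.02], [-1.46, 1.47], [-3.14, 3.14]. Speed limits (rad/s): [2.39, 2.39, 3.01, 3.14, 3.14, 3.14].

## Interface

Orientations are given as a unit quaternion [x, y, z, w].
In Python, from plant import ctrl gives the robot as it stands.
- The arm moves only by the shell command python3 -m inch 'ROWS' [FORCE]. ROWS is JSON, a list of rows, each a list of 7 numbers: the finger opening in mm, from 0 to 85.4, then the shift along the tool's x, y, z in units of 30 mm (1.0 is 30 mm), then the turn, a rotation vector about the tool's x, y, z in units of 6 degrees (1.0 is 6 degrees). A call has 1 to 5 rows; each row shifts and turns the commanded pose from where the row before left it, along the tool's axes as they then stand; what a row does not reach is not made up. A row lasts 1/12 s, in which the tool goes at most 41.7 mm and 7.16 degrees, less where a joint would pass 70% of its speed; a pose out of reach is approached as far as the arm can. A call is refused whole if a number of a shift passes 1 or a number of a turn 1, either way. A call with a gripper value outside its range is refused whole. The fingers move at their own pace and stop on an object; FORCE is the grip in N (left out, the last holds). Time passes only in rows, so rows that do not move let the fingers close. It gives the time, the measured TCP pose, the force, the opening and the grip force at its end, in the units of the state.
- ctrl.get_state(): the state, without advancing time (a new reading comes with each control period).
- ctrl.read_camera(name): name is "scene" or "top" or "wrist"; returns a dict with "img" (480x640x3 uint8, red, green, blue), "mtx" (3x3 intrinsics, pixels), "extrinsics" (4x4, takes a point from camera to world coordinates); the wrist camera has in their place "mount" (4x4, takes a point from camera to tool coordinates, whose origin is the TCP and whose axes are the flange's). Camera axes: x right, y down, z forward; pixel columns grow to the right and rows downward; lengths in m; the calibration is good to about 2 mm. A picture is of the moment at which its call begins: read the wrist's pose just before it. There is no depth.
- ctrl.hand_in(): hands the job in; it is judged then, once.
The state is a dict: "clock": time; "joints": joint angles; "joint_vel": joint speeds; "joint_efforts": joint torques, N m; "tool_pos": TCP position; "orientation": TCP orientation; "contact_force": force on the tool from outside, world axes, zero at the start; "ft_torque": the same for the moment, N m; "grip_width": opening from 0.0 (shut) to 1.0 (fully open); "finger_force": force on a finger pad.
Only numpy, scipy, OpenCV 4.12 (cv2) and the standard library are available. Lean on these libraries where they do the work, as an engineer would, in place of code of your own. Each camera call takes 0.05 s, during which the arm holds its last target. There are 200 camera calls.

## Working session

There is one attempt and no reset: what is moved stays moved. The work goes in short steps, Python scripts to look and compute and a shell command to move; the robot and the scene stay as the last step left them, time stands still between calls to the robot, and variables do not carry over. Pictures are saved under pics/ and viewed, at most 10 in all, crops included, and the job is handed in when it is done.

```bash
ls; mkdir -p pics; python3 - <<'E'
from plant import ctrl
import cv2
s=ctrl.get_state();print(s)
for n in ("scene","top"):
    c=ctrl.read_camera(n);cv2.imwrite(f"pics/{n}0.png",c["img"][:,:,::-1]);print(n,c["mtx"],c["extrinsics"])
c=ctrl.read_camera("wrist");print(c["mtx"],c["mount"])
E
```

```text
pics
{'clock': 0.0, 'joints': array([ 1.10397717e+00,  1.26363958e-01, -4.06233393e-02,  1.40536617e+00,
       -2.22196432e-05,  1.57079262e+00]), 'joint_vel': array([-9.74422619e-05, -1.04558423e-03, -1.11369648e-03, -2.81224893e-04,
        3.79544052e-04,  1.28260815e-03]), 'joint_efforts': array([ 3.44323213e-03, -4.35916579e+01,  3.52923417e+01,  1.75532070e-02,
        1.42287226e-04, -1.93121559e-05]), 'tool_pos': array([0.23621856, 0.46870881, 0.40392964]), 'orientation': array([ 2.31294104e-01,  9.72883565e-01, -7.60026150e-04, -1.69272715e-04]), 'contact_force': array([-0.79207506,  0.5679946 , -0.94330088]), 'ft_torque': array([0.03892464, 0.03367306, 0.01044708]), 'finger_force': 0.0, 'grip_width': 1.00144285265869}
scene [[619.93037576   0.         319.64921545]
 [  0.         619.93037576 243.34079741]
 [  0.           0.           1.        ]] [[ 0.45867251 -0.41944036  0.78338325 -0.43593605]
 [-0.88851776 -0.22886202  0.3976913  -0.41694688]
 [ 0.01247889 -0.87845999 -0.47765293  0.69492258]
 [ 0.          0.          0.          1.        ]]
top [[528.07424998   0.         322.05656388]
 [  0.         528.07424998 242.09655512]
 [  0.           0.           1.        ]] [[ 0.01753034 -0.99268525  0.11945157  0.32112055]
 [-0.99981911 -0.01828583 -0.00523148  0.01443057]
 [ 0.00737748 -0.11933825 -0.99282625  1.26118343]
 [ 0.          0.          0.          1.        ]]
[[349.55172751   0.         320.59898351]
 [  0.         349.55172751 245.07726733]
 [  0.           0.           1.        ]] [[ 1.16735404e-04 -9.65529368e-01 -2.60294115e-01  6.57586232e-02]
 [ 9.99999844e-01 -2.93581608e-05  5.57375461e-04  4.22745155e-04]
 [-5.45804133e-04 -2.60294140e-01  9.65529214e-01  2.99436700e-02]
 [ 0.00000000e+00  0.00000000e+00  0.00000000e+00  1.00000000e+00]]
```

View pics/scene0.png

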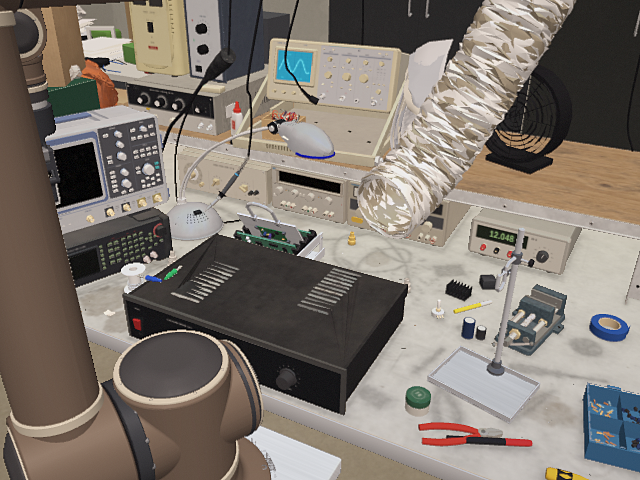

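View pics/top0.png

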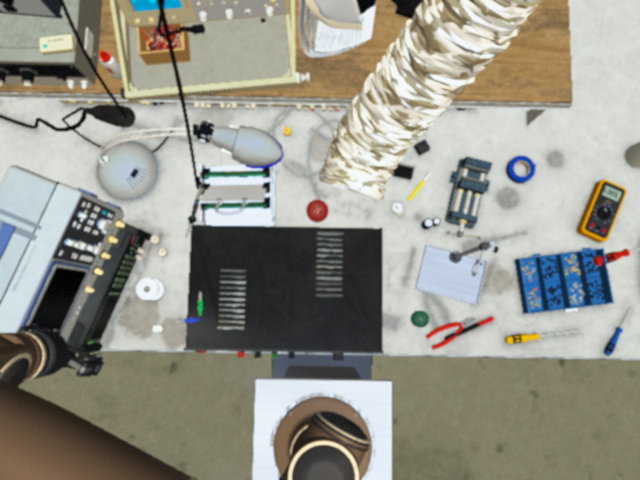

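```bash
cat > h.py <<'E'
from plant import ctrl
import numpy as np, cv2
from scipy.spatial.transform import Rotation as R
def cam(n):
    s=ctrl.get_state(); c=ctrl.read_camera(n)
    if n=="wrist":
        T=np.eye(4);T[:3,:3]=R.from_quat(s["orientation"]).as_matrix();T[:3,3]=s["tool_pos"]
        E=T@c["mount"]
    else: E=c["extrinsics"]
    return c["img"],c["mtx"],E
def ray(K,E,u,v):
    return E[:3,3],E[:3,:3]@np.array([(u-K[0,2])/K[0,0],(v-K[1,2])/K[1,1],1])
def atz(K,E,u,v,z):
    o,d=ray(K,E,u,v);return o+d*(z-o[2])/d[2]
def proj(K,E,P):
    q=(np.atleast_2d(P)-E[:3,3])@E[:3,:3];q=q@K.T;return q[:,:2]/q[:,2:]
def tri(rays):
    A=0;b=0
    for o,d in rays:
        d=d/np.linalg.norm(d);M=np.eye(3)-np.outer(d,d);A=A+M;b=b+M@o
    return np.linalg.solve(A,b)
E
python3 - <<'E'
from h import *
T=cam("top");S=cam("scene")
f=lambda im,x,y,w,h:cv2.resize(im[y:y+h,x:x+w],(400,300),interpolation=cv2.INTER_CUBIC)
a=np.vstack([np.hstack([f(T[0],180,140,120,90),f(S[0],220,190,120,90)]),np.hstack([f(T[0],410,220,100,75),f(S[0],420,220,160,120)[:, :]])])
# last crop scaled 2.5, top ones 3.33, stand top 4
cv2.imwrite("pics/c1.png",a[:,:,::-1])
np.savez("cams.npz",Tk=T[1],Te=T[2],Sk=S[1],Se=S[2])
for uv,z in [((235,195),.1),((235,222),.1),((275,222),0.05),((450,272),.012),((317,210),.02),((420,318),.03)]: print(uv,atz(T[1],T[2],*uv,z))
E
```

```text
(235, 195) [0.56329336 0.20480412 0.1       ]
(235, 222) [0.50223861 0.20253304 0.1       ]
(275, 222) [0.51177049 0.11799104 0.05      ]
(450, 272) [ 0.40560878 -0.29668473  0.012     ]
(317, 210) [0.54730857 0.02129819 0.02      ]
(420, 318) [ 0.29672915 -0.22152425  0.03      ]
```

View pics/c1.png

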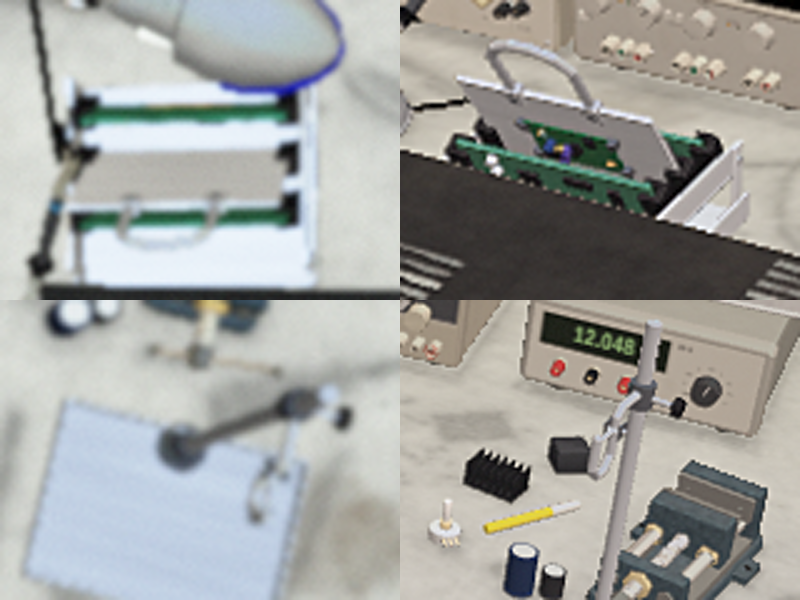

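```bash
cat >> h.py <<'E'
def plan(p,Rm,n,ret=False):
    """n equal rows taking the measured pose to TCP pos p, rotation Rm"""
    from scipy.linalg import logm,expm
    s=ctrl.get_state();T0=np.eye(4);T0[:3,:3]=R.from_quat(s["orientation"]).as_matrix();T0[:3,3]=s["tool_pos"]
    T1=np.eye(4);T1[:3,:3]=Rm;T1[:3,3]=p
    D=expm(np.real(logm(np.linalg.inv(T0)@T1))/n)
    r=np.r_[D[:3,3]/.03,R.from_matrix(D[:3,:3]).as_rotvec(degrees=True)/6]
    print(n,"rows of",np.round(r,3).tolist())
E
python3 - <<'E'
from h import *
c=np.load("cams.npz");Tr=lambda u,v:ray(c["Tk"],c["Te"],u,v);Sr=lambda u,v:ray(c["Sk"],c["Se"],u,v)
P={"lamp head":((281,155),(333,156)),"nozzle":((325,180),(375,225)),"nozzle2":((380,195),(410,225)),"posttop":((484,245),(522,230)),"hook tip?":((474,276),(458,188+220-190+50)),
"handle L leg base":((220,202),(512/3.33+220-150+30,0)),
"probe":((193,213),(246,178))}
for k,(a,b) in P.items():print(k,tri([Tr(*a),Sr(*b)]))
for n,uv in dict(tl=(426,245),tr=(486,260),bl=(416,289),post=(455,256)).items():print(n,atz(c["Tk"],c["Te"],*uv,.012))
for n,uv in dict(tl=(466,347),r=(540,383),near=(505,417),left=(429,378)).items():print("scene",n,atz(c["Sk"],c["Se"],*uv,.012))
# view pose over rack
Rm=np.array([[0,1,0],[1,0,0],[0,0,-1.]]);plan([.45,.20,.43],Rm,14)
E
```

```text
lamp head [0.61193001 0.09031837 0.25968376]
nozzle [ 0.59733225 -0.00469023  0.1352456 ]
nozzle2 [ 0.55027145 -0.10656916  0.18214296]
posttop [ 0.44287209 -0.30531518  0.26768623]
hook tip? [ 0.37416972 -0.26405374  0.23223883]
handle L leg base [0.4542721  0.15312199 0.56223007]
probe [0.50972149 0.25097508 0.21937677]
tl [ 0.46900852 -0.24009702  0.012     ]
tr [ 0.43571529 -0.38277651  0.012     ]
bl [ 0.36400194 -0.21583395  0.012     ]
post [ 0.44392503 -0.30903763  0.012     ]
scene tl [ 0.46664702 -0.25251554  0.012     ]
scene r [ 0.43097136 -0.38609959  0.012     ]
scene near [ 0.32573233 -0.35251893  0.012     ]
scene left [ 0.35657111 -0.22091499  0.012     ]
14 rows of [-0.858, 0.069, -0.061, -0.001, 0.0, 0.753]
```

```bash
r='[85,-0.86,0.07,-0.06,0,0,0.753]'
python3 -m inch '[[85,-0.86,0.07,-0.06,0,0,0.753],[85,-0.86,0.07,-0.06,0,0,0.753],[85,-0.86,0.07,-0.06,0,0,0.753],[85,-0.86,0.07,-0.06,0,0,0.753],[85,-0.86,0.07,-0.06,0,0,0.753]]'
python3 -m inch '[[85,-0.86,0.07,-0.06,0,0,0.753],[85,-0.86,0.07,-0.06,0,0,0.753],[85,-0.86,0.07,-0.06,0,0,0.753],[85,-0.86,0.07,-0.06,0,0,0.753],[85,-0.86,0.07,-0.06,0,0,0.753]]'
python3 -m inch '[[85,-0.86,0.07,-0.06,0,0,0.753],[85,-0.86,0.07,-0.06,0,0,0.753],[85,-0.86,0.07,-0.06,0,0,0.753],[85,-0.86,0.07,-0.06,0,0,0.753],[85,0,0,0,0,0,0]]'
python3 - <<'E'
from h import *
i,K,E=cam("wrist");cv2.imwrite("pics/w1.png",i[:,:,::-1]);np.savez("w1.npz",K=K,E=E)
s=ctrl.get_state();print(s["clock"],s["joints"])
E
```

```text
clock: 0.67
tool_pos: [0.3474, 0.4018, 0.4135]
orientation: [0.419, 0.908, -0.0, -0.0]
contact_force: [0.8, -0.5, -0.0]
grip_width: 1.0
finger_force: 0.0
clock: 1.08
tool_pos: [0.4233, 0.2977, 0.4225]
orientation: [0.589, 0.808, -0.0, -0.0]
contact_force: [-0.3, 0.6, 0.2]
grip_width: 0.993
finger_force: 0.0
clock: 1.5
tool_pos: [0.4512, 0.1964, 0.4304]
orientation: [0.71, 0.705, -0.0, 0.001]
contact_force: [-0.4, 0.2, -0.5]
grip_width: 0.995
finger_force: 0.0
1.55 [ 4.13165360e-01  6.56329898e-02 -5.07394596e-02  1.45405652e+00
 -1.41458213e-04  1.98730439e+00]
```

View pics/w1.png

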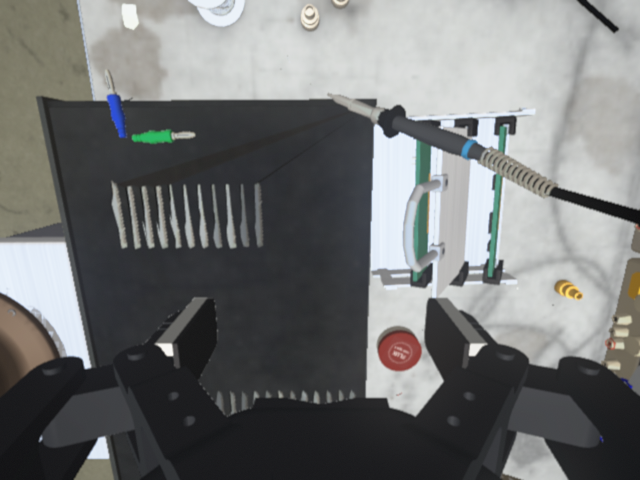

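```bash
python3 - <<'E'
from h import *
from scipy.optimize import least_squares
c=np.load("cams.npz");w=np.load("w1.npz")
C={"W":(w["K"],w["E"]),"T":(c["Tk"],c["Te"]),"S":(c["Sk"],c["Se"])}
M=np.array([[-34,28,128],[-34,-28,128],[-64,0,180]])/1000
O={"W":[(440,183),(435,250),(409,216)],"T":[(219,201.5),(243.6,201.5),(230.4,213)],"S":[(253.9,217.6),(278.5,223.6),(258.5,205)]}
def res(p,raw=False):
    Rz=R.from_euler("z",p[2]).as_matrix();X=M@Rz.T+[p[0],p[1],0]
    d={k:proj(*C[k],X)-O[k] for k in C}
    return d if raw else np.concatenate([v.ravel() for v in d.values()])
s=least_squares(res,[.57,.2,0],loss="soft_l1");print(s.x,{k:np.round(v,1).tolist() for k,v in res(s.x,True).items()})
p=s.x;Rz=R.from_euler("z",p[2]).as_matrix()
i=cv2.imread("pics/w1.png")
def dr(P,col):
    q=proj(*C["W"],np.array(P)/1000@Rz.T+[p[0],p[1],0]);cv2.polylines(i,[np.round(q*16).astype(int)],True,col,1,shift=4)
L=np.array([-.5,0,.866])
def car(y,z):return np.array([14,y,45])+z*L
dr([car(-70,0),car(70,0),car(70,96),car(-70,96)],(0,0,255))
dr([car(-28,96),car(-28,150),car(28,150),car(28,96)],(255,0,0))
dr([(-75,-86,0),(75,-86,0),(75,86,0),(-75,86,0)],(0,200,255))
cv2.imwrite("pics/w1o.png",cv2.resize(i[80:310,350:600],None,fx=2.6,fy=2.6,interpolation=cv2.INTER_CUBIC))
tr=lambda a,b:tri([ray(*C["T"],*a),ray(*C["S"],*b)])
print("amp corner",tr((381,229),(407,284)))
E
```

```text
[ 0.57717462  0.20982931 -0.00115318] {'W': [[-0.9, -0.2], [-1.6, 2.6], [6.5, 18.0]], 'T': [[-1.5, -0.4], [-0.4, 0.1], [-4.8, -2.3]], 'S': [[-1.0, -4.1], [-2.6, -4.4], [-2.9, -6.3]]}
amp corner [ 0.49442564 -0.12416203  0.08964405]
```

View pics/w1o.png

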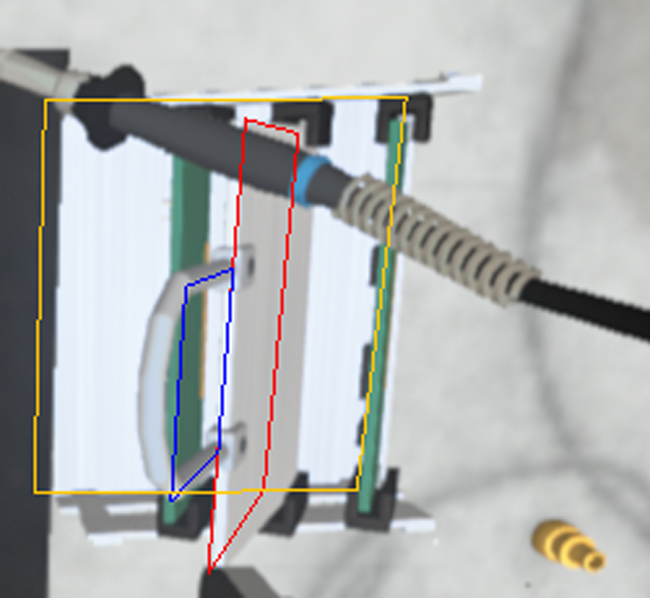

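```bash
cat > fit.py <<'E'
from h import *
from scipy.optimize import least_squares
def Rc(p): return R.from_euler("zy",[p[3],-p[4]]).as_matrix()
def X(p,M): return np.array(M)/1000@Rc(p).T+p[:3]
def fit(obs,p0,sig=(.02,.02,.003,.1,.1)):
    p0=np.array(p0,float)
    f=lambda p:np.concatenate([((proj(K,E,X(p,M))-O)/2).ravel() for K,E,M,O in obs]+[(p-p0)/sig])
    s=least_squares(f,p0,loss="soft_l1")
    print(np.round(s.x,4),[np.round(proj(K,E,X(s.x,M))-O,1).tolist() for K,E,M,O in obs]);return s.x
E
python3 - <<'E'
from fit import *
c=np.load("cams.npz");w=np.load("w1.npz")
z=lambda a:np.array(a)/2.6+[350,80]
H=[[0,28,98],[0,-28,98],[0,0,156]]
obs=[(w["K"],w["E"],H+[[2,-70,96]],np.vstack([z([(232,268),(220,452),(152,375),(230,577)])])),
(c["Tk"],c["Te"],H,[(219,201.5),(243.6,201.5),(230.4,212.5)]),
(c["Sk"],c["Se"],H+[[0,70,96],[0,-70,96]],[(253.9,217.6),(278.5,223.6),(261,206),(220+60/3.33,190+80/3.33),(220+255/3.33,190+123/3.33)])]
p=fit(obs,[.594,.205,.045,0,.55]);np.save("p.npy",p)
i=cv2.imread("pics/w1.png")
E
```

```text
[0.6062 0.2077 0.0418 0.0427 0.6502] [[[-0.5, 1.5], [1.5, -1.4], [-0.5, 8.2], [-1.1, -2.7]], [[0.3, -0.8], [1.1, -1.3], [-2.6, 0.0]], [[0.8, -0.6], [-0.5, -1.8], [-4.6, -0.4], [-0.0, 0.0], [-0.2, -1.0]]]
```

```bash
cat >> fit.py <<'E'
def tool(p,t=25,g=(0,-57,91),back=0.,lean=None):
    """TCP pose gripping carrier point g, leaning outward t deg, backed off"""
    A=Rc(p);x,y,z=A.T;t=np.radians(t)
    zt=-z*np.cos(t)+y*np.sin(t);xt=y*np.cos(t)+z*np.sin(t)
    Rm=np.c_[xt,x,zt];return X(p,[g])[0]-zt*(.155+back),Rm
E
python3 - <<'E'
from fit import *
p=np.load("p.npy");a,Rm=tool(p,back=.09);print(a,Rm);plan(a,Rm,10)
E
```

```text
[0.42221301 0.04730221 0.29508163] [[-0.28662355  0.79525781  0.5342396 ]
 [ 0.90548112  0.04270154  0.42223278]
 [ 0.31297106  0.60476573 -0.7323302 ]]
10 rows of [-0.566, -0.257, 0.312, -0.601, 0.39, -0.177]
```

```bash

python3 -m inch '[[28,-0.57,-0.26,0.31,-0.6,0.39,-0.18],[28,-0.57,-0.26,0.31,-0.6,0.39,-0.18],[28,-0.57,-0.26,0.31,-0.6,0.39,-0.18],[28,-0.57,-0.26,0.31,-0.6,0.39,-0.18],[28,-0.57,-0.26,0.31,-0.6,0.39,-0.18]]' >/dev/null
python3 -m inch '[[28,-0.57,-0.26,0.31,-0.6,0.39,-0.18],[28,-0.57,-0.26,0.31,-0.6,0.39,-0.18],[28,-0.57,-0.26,0.31,-0.6,0.39,-0.18],[28,-0.57,-0.26,0.31,-0.6,0.39,-0.18],[28,-0.57,-0.26,0.31,-0.6,0.39,-0.18]]'
python3 -m inch '[[28,0,0,0,0,0,0],[28,0,0,0,0,0,0]]'
python3 - <<'E'
from fit import *
p=np.load("p.npy")
i,K,E=cam("wrist");np.savez("w2.npz",K=K,E=E);cv2.imwrite("pics/w2.png",i[:,:,::-1]);i=i[:,:,::-1].copy()
def dr(P,col,cl=True): cv2.polylines(i,[np.round(proj(K,E,X(p,P))*16).astype(int)],cl,col,1,shift=4)
dr([[0,-70,0],[0,70,0],[0,70,96],[0,-70,96]],(0,0,255));dr([[0,-28,96],[0,-28,140],[0,-7,156],[0,7,156],[0,28,140],[0,28,96]],(255,0,0),False)
cv2.imwrite("pics/w2o.png",i)
a,Rm=tool(p,back=.09);plan(a,Rm,1)
E
```

```text
clock: 2.38
tool_pos: [0.421, 0.0476, 0.2947]
orientation: [0.588, 0.72, 0.359, 0.076]
contact_force: [1.6, 0.9, -0.2]
grip_width: 0.326
finger_force: 0.0
clock: 2.55
tool_pos: [0.4207, 0.0475, 0.2937]
orientation: [0.591, 0.72, 0.356, 0.075]
contact_force: [-1.0, -0.9, -0.4]
grip_width: 0.324
finger_force: 0.0
1 rows of [-0.028, 0.011, 0.009, -0.042, -0.032, 0.043]
```

View pics/w2o.png

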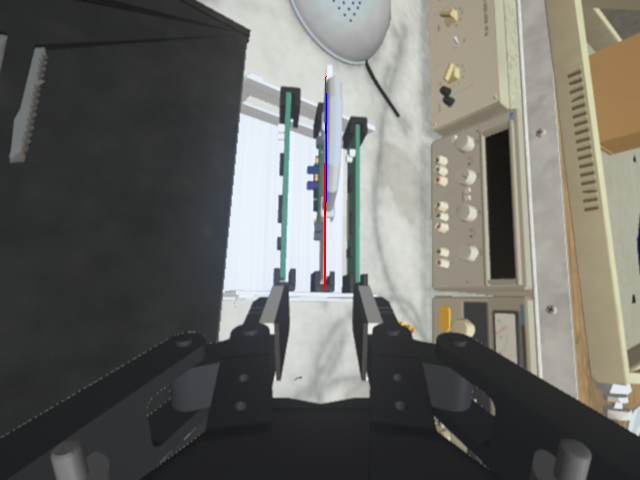

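```bash
python3 - <<'E'
import cv2
i=cv2.imread("pics/w2.png")[60:300,270:380];cv2.imwrite("pics/w2z.png",cv2.resize(i,None,fx=2.5*2/2,fy=2.5,interpolation=cv2.INTER_CUBIC) if 0 else cv2.resize(i,(660,600),interpolation=cv2.INTER_CUBIC))
E
```

```text
(no output)
```

View pics/w2z.png

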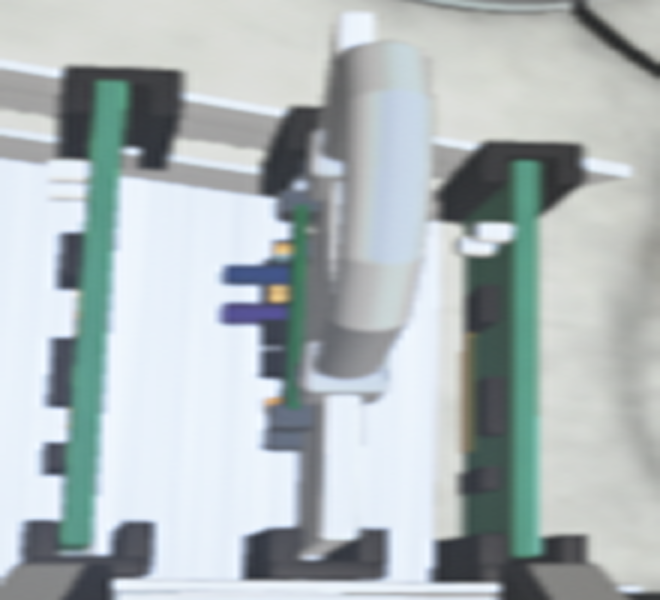

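```bash
python3 - <<'E'
from fit import *
c=np.load("cams.npz");w=np.load("w1.npz");w2=np.load("w2.npz")
z=lambda a:np.array(a)/2.6+[350,80]
H=[[0,28,98],[0,-28,98],[0,0,156]]
N=[[0,70,96],[0,-70,96],[0,0,156]];ON=[(329.2,66),(326.7,279),(335.5,132)]
obs=[(w["K"],w["E"],H[:2]+[[2,-70,96]],np.vstack([z([(232,268),(220,452),(230,577)])])),
(c["Tk"],c["Te"],H[:2],[(219,201.5),(243.6,201.5)]),
(c["Sk"],c["Se"],H[:2]+[[0,70,96],[0,-70,96]],[(253.9,217.6),(278.5,223.6),(220+60/3.33,190+80/3.33),(220+255/3.33,190+123/3.33)])]+[(w2["K"],w2["E"],N,ON)]*3
p=fit(obs,[.6,.205,.045,0,.55]);np.save("p.npy",p)
a,Rm=tool(p,back=.09);plan(a,Rm,2)
a,Rm=tool(p,back=.0);print(a);plan(a,Rm,4)
E
```

```text
[0.6019 0.2073 0.0422 0.0338 0.6012] [[[0.5, 2.4], [1.9, 0.1], [-1.2, -1.0]], [[0.2, -1.0], [1.1, -1.3]], [[0.8, -1.9], [-0.5, -3.0], [-0.0, -1.5], [-0.3, -2.0]], [[-0.6, 8.1], [-0.3, 0.5], [0.1, -8.3]], [[-0.6, 8.1], [-0.3, 0.5], [0.1, -8.3]], [[-0.6, 8.1], [-0.3, 0.5], [0.1, -8.3]]]
2 rows of [-0.01, 0.183, -0.039, 0.173, -0.006, 0.159]
[0.47440261 0.08488277 0.23540664]
4 rows of [-0.005, 0.074, 0.73, 0.086, -0.003, 0.079]
```

```bash

python3 -m inch '[[28,-0.01,0.18,-0.04,0.17,0,0.16],[28,-0.01,0.18,-0.04,0.17,0,0.16],[28,0,0,0.75,0,0,0],[28,0,0,0.75,0,0,0],[28,0,0,0,0,0,0]]'
python3 -m inch '[[28,0,0,0.75,0,0,0],[28,0,0,0.5,0,0,0],[28,0,0,0.25,0,0,0],[28,0,0,0,0,0,0],[28,0,0,0,0,0,0]]'
python3 - <<'E'
from fit import *
p=np.load("p.npy");a,Rm=tool(p);plan(a,Rm,1)
i,K,E=cam("wrist");cv2.imwrite("pics/w3.png",i[:,:,::-1])
E
```

```text
clock: 3.02
tool_pos: [0.4531, 0.0676, 0.2684]
orientation: [0.603, 0.717, 0.345, 0.058]
contact_force: [0.1, -0.2, -0.7]
grip_width: 0.331
finger_force: 0.0
clock: 3.43
tool_pos: [0.4746, 0.0852, 0.236]
orientation: [0.603, 0.717, 0.346, 0.059]
contact_force: [-0.6, 0.2, -1.3]
grip_width: 0.329
finger_force: 0.0
1 rows of [-0.014, -0.017, 0.007, 0.014, -0.021, 0.011]
```

View pics/w3.png

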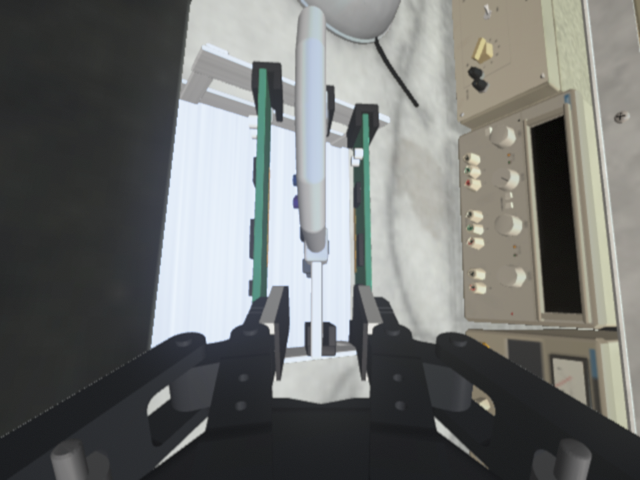

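```bash

python3 -m inch '[[0,0,0,0,0,0,0],[0,0,0,0,0,0,0],[0,0,0,0,0,0,0],[0,0,0,0,0,0,0],[0,0,0,0,0,0,0]]' 110
python3 -m inch '[[0,0,0,0,0,0,0],[0,0,0,0,0,0,0],[0,0,0,0,0,0,0]]'
python3 - <<'E'
from fit import *
s=ctrl.get_state();Rm=R.from_quat(s["orientation"]).as_matrix()
# withdraw direction: 31 deg lean in rack frame (yaw .034)
d=R.from_euler("z",.034).as_matrix()@np.array([-np.sin(.53),0,np.cos(.53)])
print(Rm.T@d*.02/.03, s["contact_force"],s["ft_torque"])
E
```

```text
clock: 3.9
tool_pos: [0.4741, 0.0845, 0.2354]
orientation: [0.603, 0.716, 0.346, 0.059]
contact_force: [-3.4, -0.9, 1.9]
grip_width: 0.022
finger_force: 99.4
clock: 4.15
tool_pos: [0.4743, 0.0845, 0.2353]
orientation: [0.603, 0.716, 0.346, 0.059]
contact_force: [-4.8, -3.6, 4.5]
grip_width: 0.024
finger_force: 99.7
[ 0.26999101  0.04857158 -0.60761015] [-4.79412041 -3.55262492  4.53112086] [-0.53616793  0.96119136  0.15733077]
```

```bash

python3 -m inch '[[0,0.27,0.05,-0.61,0,0,0],[0,0.27,0.05,-0.61,0,0,0],[0,0,0,0,0,0,0]]'
python3 -m inch '[[0,0.27,0.05,-0.61,0,0,0],[0,0.27,0.05,-0.61,0,0,0],[0,0.27,0.05,-0.61,0,0,0],[0,0,0,0,0,0,0]]'
```

```text
clock: 4.4
tool_pos: [0.4542, 0.0839, 0.2726]
orientation: [0.603, 0.716, 0.347, 0.061]
contact_force: [0.7, -0.0, -0.7]
grip_width: 0.027
finger_force: 98.9
clock: 4.73
tool_pos: [0.424, 0.0829, 0.3246]
orientation: [0.602, 0.716, 0.347, 0.061]
contact_force: [0.9, 0.7, -1.6]
grip_width: 0.025
finger_force: 99.0
```

```bash
cat > st.py <<'E'
from fit import *
yaw=np.radians(-13.5);Rs=R.from_euler("z",yaw).as_matrix();post=np.array([.4435,-.307,0]);O=post-Rs@[.044,0,0]
def target(key):  # carrier params p with bar centre at stand x,y offset and height
    pass
E
python3 - <<'E'
from st import *
# tool in carrier frame from last fit at grasp
p=np.load("p.npy");q=R.from_quat([0.603,0.716,0.346,0.059]).as_matrix()
G=np.eye(4);G[:3,:3]=q;G[:3,3]=[.4743,.0845,.2353]
Cm=np.eye(4);Cm[:3,:3]=Rc(p);Cm[:3,3]=p[:3]
np.save("TC.npy",np.linalg.inv(G)@Cm)  # carrier in tool
c=np.load("cams.npz")
for z in np.arange(.17,.28,.01):
    print(round(z,2),np.round(proj(c["Sk"],c["Se"],[O+Rs@[x,0,z] for x in (-.012,.0,.012,.017,.044)]).ravel(),1))
print(O)
E
cat >> st.py <<'E'
TC=np.load("TC.npy")
def hang(h,dx=0,dy=0,n=10,yaw=yaw):
    "bar centre at height h above stand point (dx,dy), carrier plumb"
    C=np.eye(4);C[:3,:3]=R.from_euler("z",yaw).as_matrix();C[:3,3]=O+Rs@[dx,dy,h]-[0,0,.156]
    T=C@np.linalg.inv(TC);print(np.round(T[:3,3],4));plan(T[:3,3],T[:3,:3],n)
E
python3 - <<'E'
from st import *
hang(.33,n=14)
E
```

```text
0.17 [491.7 300.3 495.4 297.1 498.9 293.9 500.4 292.6 508.2 285.6]
0.18 [492.7 294.8 496.3 291.6 499.9 288.4 501.4 287.1 509.2 280.3]
0.19 [493.6 289.3 497.3 286.1 500.9 283.  502.4 281.7 510.2 274.9]
0.2 [494.6 283.7 498.3 280.5 501.9 277.4 503.4 276.1 511.3 269.4]
0.21 [495.6 278.  499.3 274.9 502.9 271.8 504.4 270.5 512.3 263.9]
0.22 [496.6 272.3 500.3 269.2 503.9 266.1 505.4 264.9 513.3 258.3]
0.23 [497.6 266.5 501.3 263.4 504.9 260.4 506.4 259.2 514.4 252.7]
0.24 [498.6 260.6 502.3 257.6 506.  254.6 507.5 253.4 515.4 247. ]
0.25 [499.6 254.7 503.4 251.7 507.  248.8 508.5 247.6 516.5 241.3]
0.26 [500.7 248.7 504.4 245.8 508.1 242.9 509.6 241.7 517.6 235.4]
0.27 [501.7 242.7 505.5 239.8 509.2 237.  510.7 235.8 518.7 229.6]
0.28 [502.8 236.6 506.5 233.7 510.2 230.9 511.8 229.8 519.8 223.7]
[ 0.40071572 -0.2967284   0.        ]
[ 0.3719 -0.4162  0.4054]
14 rows of [-1.0, 0.053, -0.682, 0.298, -0.042, 0.336]
```

```bash
python3 - <<'E'
from st import *
s=ctrl.get_state();Rm=R.from_quat(s["orientation"]).as_matrix();print((Rm.T@[-.05,0,.02]/.03/3).round(3))
E
```

```text
[ 0.222 -0.329 -0.448]
```

```bash

python3 -m inch '[[0,0.22,-0.33,-0.45,0,0,0],[0,0.22,-0.33,-0.45,0,0,0],[0,0.22,-0.33,-0.45,0,0,0],[0,0,0,0,0,0,0]]'
python3 - <<'E'
from st import *
hang(.33,n=20)
E
```

```text
clock: 5.07
tool_pos: [0.3726, 0.0826, 0.3416]
orientation: [0.603, 0.716, 0.346, 0.059]
contact_force: [0.6, -0.6, -1.1]
grip_width: 0.024
finger_force: 98.9
[ 0.3719 -0.4162  0.4054]
20 rows of [-0.716, 0.111, -0.424, 0.206, -0.029, 0.235]
```

```bash

python3 -m inch '[[0,-0.716,0.111,-0.424,0.206,-0.029,0.235],[0,-0.716,0.111,-0.424,0.206,-0.029,0.235],[0,-0.716,0.111,-0.424,0.206,-0.029,0.235],[0,-0.716,0.111,-0.424,0.206,-0.029,0.235],[0,-0.716,0.111,-0.424,0.206,-0.029,0.235]]'
python3 -m inch '[[0,-0.716,0.111,-0.424,0.206,-0.029,0.235],[0,-0.716,0.111,-0.424,0.206,-0.029,0.235],[0,-0.716,0.111,-0.424,0.206,-0.029,0.235],[0,-0.716,0.111,-0.424,0.206,-0.029,0.235],[0,-0.716,0.111,-0.424,0.206,-0.029,0.235]]'
python3 -m inch '[[0,-0.716,0.111,-0.424,0.206,-0.029,0.235],[0,-0.716,0.111,-0.424,0.206,-0.029,0.235],[0,-0.716,0.111,-0.424,0.206,-0.029,0.235],[0,-0.716,0.111,-0.424,0.206,-0.029,0.235],[0,-0.716,0.111,-0.424,0.206,-0.029,0.235]]'
python3 -m inch '[[0,-0.716,0.111,-0.424,0.206,-0.029,0.235],[0,-0.716,0.111,-0.424,0.206,-0.029,0.235],[0,-0.716,0.111,-0.424,0.206,-0.029,0.235],[0,-0.716,0.111,-0.424,0.206,-0.029,0.235],[0,-0.716,0.111,-0.424,0.206,-0.029,0.235]]'
python3 -m inch '[[0,0,0,0,0,0,0],[0,0,0,0,0,0,0]]'
python3 - <<'E'
from st import *
hang(.33,n=1)
D={}
for n in("wrist","scene","top"):
    i,K,E=cam(n);cv2.imwrite(f"pics/{n}4.png",i[:,:,::-1]);D[n+"K"]=K;D[n+"E"]=E;D[n]=i[:,:,::-1]
np.savez("v4.npz",**{k:v for k,v in D.items() if k[-1] in"KE"})
f=lambda im,x,y,w,h,W,H:cv2.resize(im[y:y+h,x:x+w],(W,H),interpolation=cv2.INTER_CUBIC)
a=np.hstack([f(D["wrist"],120,0,400,300,400,300),f(D["top"],400,210,120,90,400,300)])
b=np.hstack([f(D["scene"],420,140,160,120,400,300),f(D["scene"],470,220,80,60,400,300)])
cv2.imwrite("pics/c4.png",np.vstack([a,b]))
E
```

```text
clock: 5.48
tool_pos: [0.3828, -0.043, 0.3612]
orientation: [0.651, 0.695, 0.305, 0.01]
contact_force: [1.3, -1.1, -2.0]
grip_width: 0.025
finger_force: 98.9
clock: 5.9
tool_pos: [0.3857, -0.1684, 0.3774]
orientation: [0.695, 0.669, 0.262, -0.038]
contact_force: [0.6, -0.4, -2.1]
grip_width: 0.024
finger_force: 98.9
clock: 6.32
tool_pos: [0.3826, -0.2938, 0.3911]
orientation: [0.734, 0.638, 0.217, -0.087]
contact_force: [-0.6, -0.4, -1.8]
grip_width: 0.029
finger_force: 98.9
clock: 6.73
tool_pos: [0.3738, -0.4162, 0.402]
orientation: [0.766, 0.602, 0.175, -0.139]
contact_force: [4.2, 14.1, -1.5]
grip_width: 0.021
finger_force: 84.7
clock: 6.9
tool_pos: [0.3733, -0.4176, 0.4032]
orientation: [0.767, 0.603, 0.172, -0.135]
contact_force: [0.2, 2.0, -1.0]
grip_width: 0.021
finger_force: 83.8
[ 0.3719 -0.4162  0.4054]
1 rows of [0.063, -0.056, -0.052, -0.0, -0.023, -0.02]
```

View pics/c4.png

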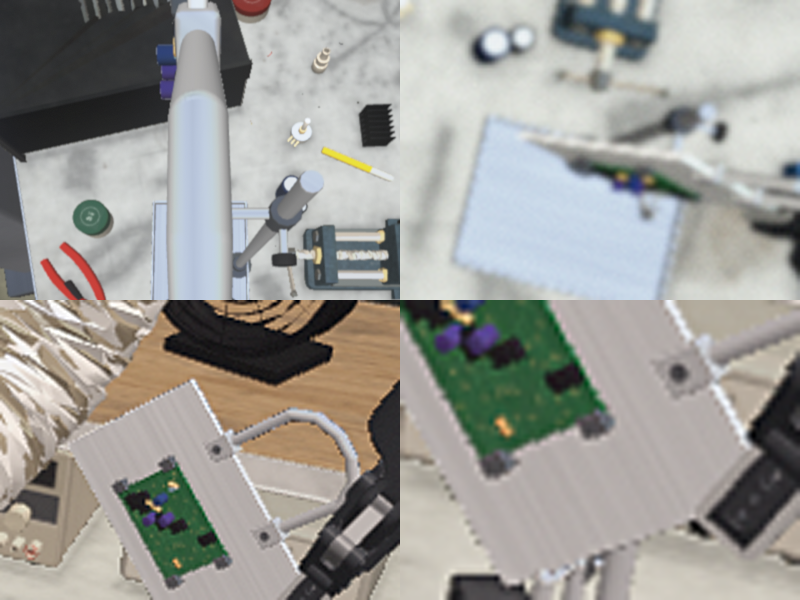

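```bash
cat > slip.py <<'E'
from st import *
def cur(): 
    s=ctrl.get_state();T=np.eye(4);T[:3,:3]=R.from_quat(s["orientation"]).as_matrix();T[:3,3]=s["tool_pos"];return T
def TCs(q):
    "carrier in tool after in-hand slip: q=[turn about tool y, shift x, shift z, small rot x, z]"
    D=np.eye(4);D[:3,:3]=R.from_euler("yxz",[q[0],q[3],q[4]]).as_matrix();g=np.array([0,0,.155])
    D[:3,3]=g-D[:3,:3]@g+[q[1],0,q[2]];return D@TC
def fits(T,obs,q0=0.,sig=(3,.006,.006,.05,.05)):
    def px(q):
        C=T@TCs(q);return [proj(K,E,np.array(M)/1000@C[:3,:3].T+C[:3,3])-O for K,E,M,O in obs]
    f=lambda q:np.concatenate([d.ravel()/2 for d in px(q)]+[q/np.array(sig)])
    b=min((least_squares(f,[a,0,0,0,0],loss="soft_l1") for a in (-1.,-.5,0,.5,1.)),key=lambda s:s.cost)
    print("slip",np.round(b.x,4),[d.round(1).tolist() for d in px(b.x)]);return b.x
E
python3 - <<'E'
from slip import *
v=np.load("v4.npz");T=cur()
q=fits(T,[(v["sceneK"],v["sceneE"],[[0,70,96],[0,70,0],[0,28,98],[0,-28,98],[-2,-31,63]],[(497.2,172),(450,196),(511,198),(529,233),(512.5,247)])])
np.save("q.npy",q);C=T@TCs(q);print(C.round(3));
for n in [[0,-70,0],[0,70,0],[0,70,96],[0,-70,96],[0,0,156]]: print(n,(C[:3,:3]@np.array(n)/1000+C[:3,3]).round(3),(Rs.T@(C[:3,:3]@np.array(n)/1000+C[:3,3]-O)).round(3))
print(T[:3,:3].round(2), ctrl.get_state()["joints"].round(2))
E
```

```text
slip [ 0.8726  0.0087  0.003  -0.0263  0.0384] [[[0.2, 0.5], [-1.3, 1.1], [1.4, 0.2], [2.0, 0.2], [-1.0, -3.8]]]
[[ 0.961  0.171 -0.218  0.42 ]
 [-0.277  0.621 -0.733 -0.241]
 [ 0.01   0.765  0.644  0.251]
 [ 0.     0.     0.     1.   ]]
[0, -70, 0] [ 0.408 -0.285  0.197] [0.005 0.013 0.197]
[0, 70, 0] [ 0.432 -0.198  0.304] [0.008 0.104 0.304]
[0, 70, 96] [ 0.411 -0.268  0.366] [0.004 0.03  0.366]
[0, -70, 96] [ 0.387 -0.355  0.259] [ 0.001 -0.06   0.259]
[0, 0, 156] [ 0.386 -0.356  0.351] [-0.    -0.061  0.351]
[[ 0.21  0.97  0.1 ]
 [ 0.88 -0.23  0.41]
 [ 0.42  0.   -0.91]] [-0.91  0.33  0.18  1.7   0.34  0.85]
```

```bash

python3 -m inch '[[0,0.1,0,-0.2,0,0,0],[0,0.35,0,-0.76,0,0,0],[0,0.35,0,-0.76,0,0,0],[0,0.35,0,-0.76,0,0,0],[0,0,0,0,0,0,0]]'
python3 -m inch '[[0,-0.18,-0.81,-0.08,0,0,0],[0,-0.18,-0.81,-0.08,0,0,0],[0,-0.18,-0.81,-0.08,0,0,0],[0,-0.18,-0.81,-0.08,0,0,0],[0,0,0,0,0,0,0]]'
python3 - <<'E'
from slip import *
q=np.load("q.npy");print("z edges",(cur()@TCs(q))[:3,3])
i,K,E=cam("scene");cv2.imwrite("pics/scene5.png",i[:,:,::-1])
C=np.eye(4);C[:3,3]=[.30,-.21,.13]   # carrier level, yaw 0, left edge at y -.14
Tt=C@np.linalg.inv(TCs(q));print(Tt.round(3));plan(Tt[:3,3],Tt[:3,:3],12)
E
```

```text
clock: 7.47
tool_pos: [0.3718, -0.4154, 0.4935]
orientation: [0.767, 0.605, 0.172, -0.13]
contact_force: [-0.8, -0.4, -1.3]
grip_width: 0.019
finger_force: 83.8
clock: 7.88
tool_pos: [0.2692, -0.4159, 0.488]
orientation: [0.768, 0.603, 0.171, -0.133]
contact_force: [0.7, 0.1, -1.4]
grip_width: 0.016
finger_force: 83.8
z edges [ 0.31688318 -0.24122853  0.33335971]
[[-0.037  0.999 -0.025  0.304]
 [ 0.907  0.023 -0.42  -0.209]
 [-0.419 -0.038 -0.907  0.368]
 [ 0.     0.     0.     1.   ]]
12 rows of [0.591, 0.02, 0.366, 0.034, -0.692, -0.216]
```

```bash

python3 -m inch '[[0,0.59,0.02,0.366,0.034,-0.692,-0.216],[0,0.59,0.02,0.366,0.034,-0.692,-0.216],[0,0.59,0.02,0.366,0.034,-0.692,-0.216],[0,0.59,0.02,0.366,0.034,-0.692,-0.216],[0,0.59,0.02,0.366,0.034,-0.692,-0.216]]'
python3 -m inch '[[0,0.59,0.02,0.366,0.034,-0.692,-0.216],[0,0.59,0.02,0.366,0.034,-0.692,-0.216],[0,0.59,0.02,0.366,0.034,-0.692,-0.216],[0,0.59,0.02,0.366,0.034,-0.692,-0.216],[0,0.59,0.02,0.366,0.034,-0.692,-0.216]]'
python3 -m inch '[[0,0.59,0.02,0.366,0.034,-0.692,-0.216],[0,0.59,0.02,0.366,0.034,-0.692,-0.216],[0,0,0,0,0,0,0],[0,0,0,0,0,0,0]]'
python3 - <<'E'
from slip import *
q=np.load("q.npy");print((cur()@TCs(q)).round(3))
a=cam("scene");b=cam("wrist");t=cam("top")
np.savez("v6.npz",sceneK=a[1],sceneE=a[2],wristK=b[1],wristE=b[2])
C=cur()@TCs(q);I=a[0][:,:,::-1].copy();W=b[0][:,:,::-1].copy()
cv2.imwrite("pics/scene6.png",I);cv2.imwrite("pics/wrist6.png",W)
P=np.array([[0,-70,0],[0,70,0],[0,70,96],[0,-70,96]])/1000@C[:3,:3].T+C[:3,3]
u=proj(a[1],a[2],P);print(u.round(0));x0,y0=(u.min(0)-40).astype(int);
for im,c in((I,a),):cv2.polylines(im,[np.round(proj(c[1],c[2],P)*16).astype(int)],True,(0,0,255),1,shift=4)
x0=max(0,min(x0,440));y0=max(0,min(y0,280));print(x0,y0)
f=lambda im,w,h:cv2.resize(im,(w,h),interpolation=cv2.INTER_CUBIC)
cv2.imwrite("pics/c6.png",np.hstack([f(I[y0:y0+200,x0:x0+200],500,500),f(W[:,120:520],300,360)[:,:] if 0 else cv2.copyMakeBorder(f(W[:,120:520],300,360),0,140,0,0,cv2.BORDER_CONSTANT)]))
E
```

```text
clock: 8.35
tool_pos: [0.2954, -0.318, 0.4604]
orientation: [0.748, 0.662, 0.032, -0.017]
contact_force: [0.1, 0.2, -1.8]
grip_width: 0.019
finger_force: 83.9
clock: 8.77
tool_pos: [0.3051, -0.2343, 0.3995]
orientation: [0.703, 0.696, -0.108, 0.097]
contact_force: [0.5, 0.7, -1.6]
grip_width: 0.018
finger_force: 83.9
clock: 9.1
tool_pos: [0.3054, -0.2079, 0.3672]
orientation: [0.678, 0.703, -0.162, 0.14]
contact_force: [-0.6, 0.2, -0.3]
grip_width: 0.019
finger_force: 83.9
[[ 1.    -0.006  0.     0.301]
 [ 0.006  1.    -0.004 -0.208]
 [-0.     0.004  1.     0.129]
 [ 0.     0.     0.     1.   ]]
[[464. 350.]
 [375. 323.]
 [379. 269.]
 [473. 294.]]
335 229
```

View pics/c6.png

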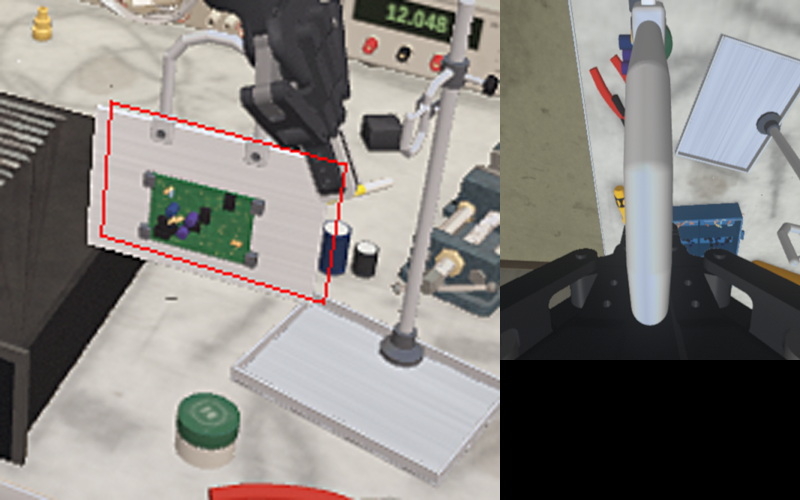

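```bash
python3 - <<'E'
from slip import *
v=np.load("v6.npz");T=cur()
q=fits(T,[(v["sceneK"],v["sceneE"],[[0,70,96],[0,70,0],[0,-70,0],[0,28,96],[0,-28,96]],[(373.8,270.2),(371,326.2),(462.2,349),(401.5,277),(439.5,288.5)])],sig=(3,.02,.02,.05,.05))
np.save("q.npy",q);C0=T@TCs(q);print(C0.round(3))
print("grip in carrier",np.linalg.inv(TCs(q))[:3,3], (np.linalg.inv(TCs(q))@[0,0,.155,1]).round(4))
C=np.eye(4);C[:3,3]=[.30,-.213,.045]
Tt=C@np.linalg.inv(TCs(q));plan(Tt[:3,3],Tt[:3,:3],5)
print("world +y in tool",(T[:3,:3].T@[0,.03,0]/.03).round(3))
E
```

```text
slip [ 8.508e-01  1.350e-02  3.000e-04 -1.140e-02 -6.700e-03] [[[0.5, 1.0], [0.3, -0.4], [-0.7, 0.6], [0.1, 0.4], [0.0, -2.4]]]
[[ 0.999 -0.037  0.03   0.297]
 [ 0.037  0.999  0.019 -0.207]
 [-0.03  -0.018  0.999  0.13 ]
 [ 0.     0.     0.     1.   ]]
grip in carrier [ 0.00162803 -0.00718246  0.2388521 ] [ 1.00e-04 -6.93e-02  9.68e-02  1.00e+00]
5 rows of [0.17, -0.017, 0.546, -0.024, 0.037, 0.087]
world +y in tool [ 0.908  0.025 -0.418]
```

```bash
python3 - <<'E'
from slip import *
q=np.load("q.npy");c=np.load("cams.npz")
print("amp front right",atz(c["Tk"],c["Te"],382,350,.09),"back",atz(c["Tk"],c["Te"],381.5,229,.09))
C=np.eye(4);C[:3,3]=[.257,-.21,.13]
Tt=C@np.linalg.inv(TCs(q));plan(Tt[:3,3],Tt[:3,:3],2)
C[2,3]=.022;T2=C@np.linalg.inv(TCs(q));print("down",(T2[:3,:3].T@[0,0,-.108]/.03/5).round(3),"y+10mm",(T2[:3,:3].T@[0,.01,0]/.03).round(3))
print(ctrl.get_state()["joints"])
E
```

```text
amp front right [ 0.22732469 -0.12668275  0.09      ] back [ 0.49406106 -0.12450064  0.09      ]
2 rows of [-0.092, -0.792, 0.069, -0.06, 0.092, 0.218]
down [0.288 0.004 0.66 ] y+10mm [ 0.305 -0.004 -0.134]
[-0.47463515 -0.26201005 -0.50505736  1.1413503  -0.39219213  1.02628156]
```

```bash

python3 -m inch '[[0,-0.09,-0.79,0.07,-0.06,0.09,0.22],[0,-0.09,-0.79,0.07,-0.06,0.09,0.22],[0,0,0,0,0,0,0],[0,0.29,0,0.66,0,0,0],[0,0.29,0,0.66,0,0,0]]'
python3 -m inch '[[0,0.29,0,0.66,0,0,0],[0,0.29,0,0.66,0,0,0],[0,0.29,0,0.66,0,0,0],[0,0,0,0,0,0,0],[0,0,0,0,0,0,0]]'
python3 -m inch '[[0,0.15,0,-0.067,0,0,0],[0,0.15,0,-0.067,0,0,0],[0,0,0,0,0,0,0]]' 40
python3 -m inch '[[0,0.15,0,-0.067,0,0,0],[0,0,0,0,0,0,0]]'
python3 - <<'E'
from slip import *
print((cur()@TCs(np.load("q.npy"))).round(3),ctrl.get_state()["ft_torque"])
E
```

```text
clock: 9.67
tool_pos: [0.2584, -0.218, 0.3262]
orientation: [0.697, 0.687, -0.148, 0.144]
contact_force: [1.3, -0.1, -2.0]
grip_width: 0.02
finger_force: 83.9
clock: 10.08
tool_pos: [0.2573, -0.217, 0.2596]
orientation: [0.696, 0.688, -0.149, 0.141]
contact_force: [0.4, 0.9, -1.6]
grip_width: 0.024
finger_force: 83.9
clock: 10.33
tool_pos: [0.2579, -0.2063, 0.2608]
orientation: [0.695, 0.689, -0.148, 0.142]
contact_force: [-0.1, 0.8, -1.4]
grip_width: 0.018
finger_force: 83.9
clock: 10.5
tool_pos: [0.2576, -0.2012, 0.2601]
orientation: [0.695, 0.689, -0.148, 0.142]
contact_force: [0.3, -0.5, -1.5]
grip_width: 0.019
finger_force: 83.9
[[ 1.    -0.001  0.001  0.256]
 [ 0.001  1.     0.001 -0.194]
 [-0.001 -0.001  1.     0.021]
 [ 0.     0.     0.     1.   ]] [ 0.36870851 -0.02026859  0.00800239]
```

```bash

python3 -m inch '[[0,0,0,0,0,0,0],[0,0,0,0,0,0,0]]' 30
python3 -m inch '[[0,0.1,0,-0.045,0,0,0],[0,0,0,0,0,0,0]]' 30
python3 -m inch '[[0,0.1,0,-0.045,0,0,0],[0,0,0,0,0,0,0]]' 30
```

```text
clock: 10.67
tool_pos: [0.2576, -0.2016, 0.2597]
orientation: [0.695, 0.689, -0.148, 0.142]
contact_force: [-0.6, -0.0, -2.7]
grip_width: 0.024
finger_force: 83.9
clock: 10.83
tool_pos: [0.2578, -0.1988, 0.2602]
orientation: [0.696, 0.688, -0.149, 0.143]
contact_force: [-0.4, -5.3, -1.4]
grip_width: 0.023
finger_force: 83.7
clock: 11.0
tool_pos: [0.2586, -0.197, 0.2618]
orientation: [0.696, 0.687, -0.152, 0.146]
contact_force: [-0.8, -15.7, 0.3]
grip_width: 0.018
finger_force: 83.3
```

```bash

python3 -m inch '[[1,-0.07,0,0.03,0,0,0],[1,0,0,0,0,0,0]]' 30
python3 -m inch '[[2,0,0,0,0,0,0],[2,0,0,0,0,0,0]]' 30
python3 -m inch '[[2.5,0,0,0,0,0,0],[2.5,0,0,0,0,0,0]]' 30
```

```text
clock: 11.17
tool_pos: [0.258, -0.1984, 0.2605]
orientation: [0.696, 0.688, -0.15, 0.143]
contact_force: [-0.7, -9.0, -1.2]
grip_width: 0.022
finger_force: 83.6
clock: 11.33
tool_pos: [0.258, -0.1984, 0.2606]
orientation: [0.696, 0.688, -0.15, 0.143]
contact_force: [0.8, -9.1, -1.3]
grip_width: 0.029
finger_force: 64.9
clock: 11.5
tool_pos: [0.258, -0.1984, 0.2606]
orientation: [0.696, 0.688, -0.15, 0.143]
contact_force: [-0.7, -8.1, -0.8]
grip_width: 0.033
finger_force: 48.8
```

```bash

python3 -m inch '[[3,0,0,0,0,0,0],[3,-0.225,0,0.005,0,0.417,0],[3,-0.225,0,0.005,0,0.417,0],[3,0,0,0,0,0,0]]' 30
python3 -m inch '[[3,-0.225,0,0.005,0,0.417,0],[3,-0.225,0,0.005,0,0.417,0],[3,0,0,0,0,0,0]]' 30
python3 -m inch '[[3,-0.225,0,0.005,0,0.417,0],[3,-0.225,0,0.005,0,0.417,0],[3,0,0,0,0,0,0]]' 30
```

```text
clock: 11.83
tool_pos: [0.2579, -0.2111, 0.2653]
orientation: [0.702, 0.694, -0.118, 0.111]
contact_force: [-0.1, -2.4, -2.2]
grip_width: 0.041
finger_force: 33.6
clock: 12.08
tool_pos: [0.2577, -0.224, 0.2688]
orientation: [0.706, 0.698, -0.087, 0.081]
contact_force: [0.2, -2.3, -0.7]
grip_width: 0.038
finger_force: 33.8
clock: 12.33
tool_pos: [0.2574, -0.237, 0.271]
orientation: [0.709, 0.701, -0.057, 0.05]
contact_force: [1.0, -1.6, -1.6]
grip_width: 0.041
finger_force: 33.9
```

```bash

python3 -m inch '[[3,-0.225,0,0.005,0,0.417,0],[3,-0.225,0,0.005,0,0.417,0],[3,-0.225,0,0.005,0,0.417,0],[3,-0.225,0,0.005,0,0.417,0],[3,0,0,0,0,0,0]]' 30
python3 -m inch '[[3,-0.225,0,0.005,0,0.417,0],[3,-0.225,0,0.005,0,0.417,0],[3,-0.225,0,0.005,0,0.417,0],[3,-0.225,0,0.005,0,0.417,0],[3,0,0,0,0,0,0]]' 30
python3 -m inch '[[3,-0.225,0,0.005,0,0.417,0],[3,-0.225,0,0.005,0,0.417,0],[3,-0.225,0,0.005,0,0.417,0],[3,-0.225,0,0.005,0,0.417,0],[3,0,0,0,0,0,0]]' 30
cat >> slip.py <<'E'
def board(show=True):
    "green board on the carrier in the scene image: corners"
    i,K,E=cam("scene");h=cv2.cvtColor(i,cv2.COLOR_RGB2HSV)
    C=cur()@TCs(np.load("q.npy"));u=proj(K,E,(np.array([[-4,y,z] for y in(-31,31) for z in(17,63)])/1000@C[:3,:3].T+C[:3,3]))
    m=cv2.inRange(h,(45,70,30),(90,255,200));x0,y0=np.maximum(u.min(0)-45,0).astype(int);x1,y1=(u.max(0)+45).astype(int)
    k=np.zeros_like(m);k[y0:y1,x0:x1]=m[y0:y1,x0:x1]
    k=cv2.morphologyEx(k,cv2.MORPH_CLOSE,np.ones((9,9)))
    cs=max(cv2.findContours(k,cv2.RETR_EXTERNAL,cv2.CHAIN_APPROX_NONE)[0],key=cv2.contourArea)
    b=cv2.boxPoints(cv2.minAreaRect(cs));ap=cv2.approxPolyDP(cv2.convexHull(cs),4,True)[:,0]
    print("area",cv2.contourArea(cs),"box",b.round(1).tolist(),"poly",ap.tolist(),"pred",u.round(1).tolist())
    return i,K,E,cs
E
python3 - <<'E'
from slip import *
i,K,E,cs=board();cv2.imwrite("pics/scene7.png",i[:,:,::-1])
# calibration of the detector on the earlier picture
E
```

```text
clock: 12.75
tool_pos: [0.257, -0.2636, 0.2721]
orientation: [0.711, 0.703, 0.005, -0.012]
contact_force: [1.4, -0.4, -1.3]
grip_width: 0.036
finger_force: 33.9
clock: 13.17
tool_pos: [0.2567, -0.2902, 0.2688]
orientation: [0.708, 0.699, 0.067, -0.073]
contact_force: [0.2, -0.9, -1.2]
grip_width: 0.041
finger_force: 33.8
clock: 13.58
tool_pos: [0.2563, -0.3159, 0.261]
orientation: [0.699, 0.69, 0.129, -0.134]
contact_force: [-0.0, 0.4, -1.4]
grip_width: 0.041
finger_force: 33.8
area 844.0 box [[367.29998779296875, 390.5], [375.1000061035156, 368.79998779296875], [416.20001220703125, 383.5], [408.5, 405.20001220703125]] poly [[375, 369], [413, 383], [408, 405], [374, 392]] pred [[382.3, 370.5], [404.5, 360.1], [356.8, 338.3], [378.2, 326.8]]
```

```bash
python3 - <<'E'
from slip import *
# check detector on scene6
v=np.load("v6.npz");i=cv2.imread("pics/scene6.png");h=cv2.cvtColor(i,cv2.COLOR_BGR2HSV);m=cv2.inRange(h,(45,70,30),(90,255,200))
k=np.zeros_like(m);k[285:350,380:450]=m[285:350,380:450];k=cv2.morphologyEx(k,cv2.MORPH_CLOSE,np.ones((9,9)))
cs=max(cv2.findContours(k,cv2.RETR_EXTERNAL,cv2.CHAIN_APPROX_NONE)[0],key=cv2.contourArea)
print("s6",cv2.contourArea(cs),cv2.approxPolyDP(cv2.convexHull(cs),4,True)[:,0].tolist())
C=np.eye(4);T6=R.from_quat([0.678,0.703,-0.162,0.14]).as_matrix();T=np.eye(4);T[:3,:3]=T6;T[:3,3]=[.3054,-.2079,.3672]
C=T@TCs(np.load("q.npy"));B=[[-4,31,63],[-4,-31,63],[-4,-31,17],[-4,31,17]]
print("pred",proj(v["sceneK"],v["sceneE"],np.array(B)/1000@C[:3,:3].T+C[:3,3]).round(1).tolist())
q=fits(cur(),[(v["sceneK"],v["sceneE"],B,[(375,369),(413,383),(408,405),(374,392)])],sig=(3,.02,.02,.05,.05))
C=cur()@TCs(q);print(C.round(3),(np.linalg.inv(TCs(q))@[0,0,.155,1]).round(4))
np.save("q2.npy",q)
# raw whole-image: where is bright carrier top edge? print board mask pixel rows
m7=cv2.imread("pics/scene7.png");cv2.imwrite("pics/s7.png",m7[300:440,330:470])
E
```

```text
s6 1004.0 [[396, 298], [436, 308], [432, 333], [396, 324]]
pred [[395.7, 298.8], [437.0, 308.8], [434.0, 335.5], [393.7, 325.1]]
slip [ 0.0838  0.0055  0.0074 -0.0129  0.0048] [[[-0.5, -0.5], [0.3, -0.3], [2.2, 1.2], [-1.6, -0.3]]]
[[ 1.     0.02   0.001  0.256]
 [-0.02   1.    -0.018 -0.193]
 [-0.001  0.018  1.     0.022]
 [ 0.     0.     0.     1.   ]] [ 3.00e-04 -6.48e-02  9.61e-02  1.00e+00]
```

```bash

python3 -m inch '[[0,0,0,0,0,0,0],[0,0,0,0,0,0,0],[0,0,0,0,0,0,0]]' 120
python3 - <<'E'
from slip import *
c=np.load("cams.npz")
print("post top: top",atz(c["Tk"],c["Te"],484.5,245.5,.275),"scene",atz(c["Sk"],c["Se"],521,229.5,.275), "c4top",atz(c["Tk"],c["Te"],400+708/3.333,210+108/3.333,.275),"c6",atz(c["Sk"],c["Se"],335+465/2.5,229+0/2.5,.275))
print("clamp c6 centreline at arm: ",[atz(c["Sk"],c["Se"],517,258,z) for z in (.22,.225)])
import os
i=cv2.imread("pics/scene5.png") # post as bright/dark: sub-pixel centre along rows 300..330 in scene0
g=cv2.cvtColor(cv2.imread("pics/scene0.png"),cv2.COLOR_BGR2GRAY).astype(int)
for r in (300,320,340): print(r,g[r,490:525].tolist())
T=cur();print("y back 15mm + up 25mm",(T[:3,:3].T@[0,-.015,.0]/.03).round(3),(T[:3,:3].T@[0,0,.03]/.03).round(3))
E
```

```text
clock: 13.88
tool_pos: [0.2561, -0.3151, 0.2621]
orientation: [0.699, 0.691, 0.129, -0.133]
contact_force: [-0.1, -0.8, -2.8]
grip_width: 0.018
finger_force: 85.2
post top: top [ 0.4389524  -0.29685466  0.275     ] scene [ 0.43512552 -0.3113027   0.275     ] c4top [ 0.44928963 -0.53907737  0.275     ] c6 [ 0.43680047 -0.31096657  0.275     ]
clamp c6 centreline at arm:  [array([ 0.44722589, -0.31184339,  0.22      ]), array([ 0.43792794, -0.31294992,  0.225     ])]
300 [215, 210, 200, 199, 199, 200, 199, 199, 200, 200, 200, 199, 200, 202, 210, 143, 125, 149, 159, 164, 165, 163, 198, 200, 198, 195, 194, 195, 197, 208, 114, 80, 101, 104, 99]
320 [197, 198, 198, 197, 197, 194, 192, 193, 190, 192, 200, 156, 124, 145, 157, 165, 171, 178, 99, 86, 121, 166, 166, 191, 214, 211, 209, 170, 105, 94, 97, 94, 94, 101, 151]
340 [189, 188, 184, 180, 179, 108, 58, 61, 119, 144, 154, 161, 166, 169, 130, 138, 141, 141, 140, 136, 127, 129, 119, 61, 50, 57, 61, 64, 63, 64, 67, 60, 77, 97, 99]
y back 15mm + up 25mm [-0.466  0.005 -0.182] [ 0.363 -0.008 -0.932]
```

```bash
python3 - <<'E'
from slip import *
c=np.load("cams.npz")
def f(p):
    x,y=p[:2]
    S=proj(c["Sk"],c["Se"],[[x,y,p[2]],[x,y,p[3]],[x,y,.275]])-[(508.3,300),(504.3,320),(521.5,229)]
    T=proj(c["Tk"],c["Te"],[[x,y,.275],[x,y,.02]])-[(491.2,243.8),(455,256.2)]
    return np.r_[S.ravel(),T.ravel()]
s=least_squares(f,[.44,-.31,.15,.12]);print(s.x,s.fun.round(1))
post=s.x
# keeper from arm/hook pixels with this post
O2=np.r_[s.x[:2],0]-Rs@[.044,0,0];print(O2)
# hook tip / clamp directions in top view for yaw: clamp (484.5,245.5), hook tip (474,275)
for z in(.21,.225):print(atz(c["Tk"],c["Te"],484.5,245.5,z),atz(c["Tk"],c["Te"],474,274.5,z))
for z in np.arange(.17,.25,.01): print(round(z,2),proj(c["Sk"],c["Se"],[O2+Rs@[x,0,z] for x in (-.012,0,.017)]).round(1).ravel())
E
```

```text
[ 0.44192931 -0.31048516  0.14493792  0.10577168] [-0.6 -0.1 -0.3 -0.1 -0.1 -1.4  0.5  0.3  1.5  0.3]
[ 0.39914503 -0.30021357  0.        ]
[ 0.44671877 -0.31737168  0.21      ] [ 0.38809003 -0.29526295  0.21      ]
[ 0.44492653 -0.31263698  0.225     ] [ 0.3871344  -0.29084374  0.225     ]
0.17 [493.7 301.4 497.4 298.2 502.4 293.6]
0.18 [494.7 295.9 498.4 292.7 503.4 288.2]
0.19 [495.7 290.4 499.4 287.2 504.4 282.7]
0.2 [496.7 284.7 500.4 281.6 505.4 277.2]
0.21 [497.7 279.1 501.4 275.9 506.5 271.6]
0.22 [498.7 273.3 502.4 270.2 507.5 265.9]
0.23 [499.7 267.5 503.4 264.5 508.5 260.2]
0.24 [500.7 261.7 504.5 258.6 509.6 254.4]
```

```bash
cat >> slip.py <<'E'
yaw=np.radians(-14.5);Rs=R.from_euler("z",yaw).as_matrix();O=np.array([.442,-.3105,0])-Rs@[.044,0,0]
def go(h,dx,n,dy=0,roll=0,q="q2.npy"):
    C=np.eye(4);C[:3,:3]=Rs@R.from_euler("x",roll).as_matrix();C[:3,3]=O+Rs@[dx,dy,h]-C[:3,:3]@[0,0,.156]
    T=C@np.linalg.inv(TCs(np.load(q)));print(T[:3,3].round(4));plan(T[:3,3],T[:3,:3],n)
def bar(q="q2.npy"):
    C=cur()@TCs(np.load(q));b=Rs.T@(C[:3,:3]@[0,0,.156]+C[:3,3]-O)
    print("bar in stand mm",(b*1000).round(1),"rot deg",R.from_matrix(Rs.T@C[:3,:3]).as_rotvec(degrees=True).round(1))
E
python3 -m inch '[[0,-0.47,0,-0.18,0,0,0],[0,0.36,0,-0.93,0,0,0],[0,0.36,0,-0.93,0,0,0],[0,0,0,0,0,0,0]]' 120
python3 - <<'E'
from slip import *
i,K,E,cs=board();ap=cv2.approxPolyDP(cv2.convexHull(cs),4,True)[:,0];bar()
go(.26,-.08,6)
E
```

```text
clock: 14.22
tool_pos: [0.2569, -0.3312, 0.3262]
orientation: [0.699, 0.691, 0.129, -0.13]
contact_force: [0.4, -0.7, -2.0]
grip_width: 0.019
finger_force: 85.3
area 956.0 box [[380.3999938964844, 359.79998779296875], [388.1000061035156, 336.70001220703125], [431.29998779296875, 351.1000061035156], [423.6000061035156, 374.20001220703125]] poly [[388, 337], [428, 350], [423, 374], [386, 361]] pred [[395.8, 339.7], [419.2, 327.7], [369.1, 306.2], [391.7, 293.0]]
bar in stand mm [-159.5   49.9  240.3] rot deg [ 0.8 -0.1 13.4]
[ 0.2941 -0.3948  0.3454]
6 rows of [-0.265, 0.244, -0.23, -0.127, -0.02, 0.35]
```

```bash

python3 -m inch '[[0,-0.265,0.244,-0.23,-0.127,-0.02,0.35],[0,-0.265,0.244,-0.23,-0.127,-0.02,0.35],[0,-0.265,0.244,-0.23,-0.127,-0.02,0.35],[0,-0.265,0.244,-0.23,-0.127,-0.02,0.35],[0,-0.265,0.244,-0.23,-0.127,-0.02,0.35]]'
python3 -m inch '[[0,-0.265,0.244,-0.23,-0.127,-0.02,0.35],[0,0,0,0,0,0,0],[0,0,0,0,0,0,0]]'
python3 - <<'E'
from slip import *
import shutil
shutil.copy("q2.npy","q.npy")
i,K,E,cs=board();cv2.imwrite("pics/scene8.png",i[:,:,::-1])
h=cv2.convexHull(cs)[:,0].astype(float)
# corners = extreme points along predicted diagonals
C=cur()@TCs(np.load("q2.npy"));B=np.array([[-4,31,63],[-4,-31,63],[-4,-31,17],[-4,31,17]]);u=proj(K,E,B/1000@C[:3,:3].T+C[:3,3]);m=u.mean(0)
O4=[h[np.argmax((h-m)@((a-m)/np.linalg.norm(a-m)))] for a in u]
q=fits(cur(),[(K,E,B,O4)],sig=(3,.01,.01,.05,.05))
bar();np.save("q3.npy",q);bar("q3.npy")
i,K,E=cam("wrist");cv2.imwrite("pics/wrist8.png",i[:,:,::-1]);np.savez("v8.npz",K=K,E=E)
E
```

```text
clock: 14.68
tool_pos: [0.2888, -0.3834, 0.3382]
orientation: [0.765, 0.619, 0.136, -0.118]
contact_force: [-0.5, -0.1, -1.8]
grip_width: 0.018
finger_force: 85.2
clock: 14.93
tool_pos: [0.2937, -0.3944, 0.3417]
orientation: [0.776, 0.605, 0.137, -0.115]
contact_force: [-0.3, 0.6, -2.9]
grip_width: 0.022
finger_force: 85.2
area 930.5 box [[438.8999938964844, 339.20001220703125], [449.1000061035156, 316.70001220703125], [490.8999938964844, 335.70001220703125], [480.6000061035156, 358.20001220703125]] poly [[449, 317], [486, 334], [480, 357], [446, 341]] pred [[481.8, 359.6], [486.5, 334.1], [445.1, 341.7], [448.7, 316.7]]
slip [ 0.0919  0.0057  0.0067 -0.0112  0.0026] [[[-0.4, -1.1], [0.5, -0.5], [1.6, 2.0], [-1.2, -0.1]]]
bar in stand mm [-81.3   0.9 256.8] rot deg [0.3 0.3 0. ]
bar in stand mm [-81.4   0.3 258. ] rot deg [0.7 0.3 0.2]
```

```bash
python3 - <<'E'
from slip import *
go(.233,-.08,1,q="q3.npy")
T=cur();print("x+10mm",(T[:3,:3].T@Rs@[.01,0,0]/.03).round(3),"z-10",(T[:3,:3].T@[0,0,-.01]/.03).round(3),"y+10",(T[:3,:3].T@Rs@[0,.01,0]/.03).round(3))
E
```

```text
[ 0.2942 -0.3935  0.3182]
1 rows of [-0.258, 0.029, 0.745, -0.063, -0.119, 0.012]
x+10mm [-0.001  0.333 -0.005] z-10 [-0.117  0.004  0.312] y+10 [0.312 0.003 0.117]
```

```bash

python3 -m inch '[[0,-0.13,0.015,0.37,-0.03,-0.06,0],[0,-0.13,0.015,0.37,-0.03,-0.06,0],[0,0,0,0,0,0,0],[0,0,0,0,0,0,0]]'
python3 -m inch '[[0,0,0.5,0,0,0,0],[0,0,0.5,0,0,0,0],[0,0,0.3,0,0,0,0],[0,0,0,0,0,0,0]]'
python3 -m inch '[[0,0,0.25,0,0,0,0],[0,0,0.25,0,0,0,0],[0,0,0.25,0,0,0,0],[0,0,0,0,0,0,0]]'
python3 - <<'E'
from slip import *
bar("q3.npy");go(.233,0,1,q="q3.npy")
E
```

```text
clock: 15.37
tool_pos: [0.2941, -0.3937, 0.3187]
orientation: [0.777, 0.605, 0.134, -0.109]
contact_force: [-0.7, 0.1, -3.2]
grip_width: 0.021
finger_force: 85.2
clock: 15.7
tool_pos: [0.3341, -0.4045, 0.3191]
orientation: [0.777, 0.606, 0.134, -0.108]
contact_force: [-0.4, 0.4, -2.4]
grip_width: 0.017
finger_force: 85.3
clock: 16.03
tool_pos: [0.3553, -0.4099, 0.3186]
orientation: [0.777, 0.605, 0.134, -0.108]
contact_force: [-0.7, 0.2, -1.5]
grip_width: 0.024
finger_force: 85.3
bar in stand mm [-16.6  -0.7 233.2] rot deg [-0.1 -0.1  0.1]
[ 0.3716 -0.4135  0.3182]
1 rows of [0.013, 0.557, 0.015, 0.016, 0.012, 0.015]
```

```bash

python3 -m inch '[[0,0,0.2,0,0,0,0],[0,0,0.2,0,0,0,0],[0,0,0.15,0,0,0,0],[0,0,0,0,0,0,0]]'
python3 -m inch '[[0,-0.06,0,0.156,0,0,0],[0,-0.06,0,0.156,0,0,0],[0,0,0,0,0,0,0]]'
python3 - <<'E'
from slip import *
bar("q3.npy")
E
```

```text
clock: 16.37
tool_pos: [0.3709, -0.4139, 0.3185]
orientation: [0.777, 0.605, 0.134, -0.108]
contact_force: [-0.4, 0.3, -2.0]
grip_width: 0.023
finger_force: 85.3
clock: 16.62
tool_pos: [0.3697, -0.4136, 0.3072]
orientation: [0.778, 0.605, 0.134, -0.109]
contact_force: [-0.9, -0.6, -2.3]
grip_width: 0.018
finger_force: 85.2
bar in stand mm [ -1.9  -0.6 221.9] rot deg [-0.  0.  0.]
```

```bash

python3 -m inch '[[0,-0.035,0.05,0.1,0,0,0],[0,0,0,0,0,0,0]]'
python3 -m inch '[[0,-0.035,0,0.1,0,0,0],[0,0,0,0,0,0,0]]'
python3 -m inch '[[0,-0.035,0,0.1,0,0,0],[0,0,0,0,0,0,0]]'
python3 - <<'E'
from slip import *
bar("q3.npy")
E
```

```text
clock: 16.78
tool_pos: [0.3714, -0.4141, 0.3047]
orientation: [0.778, 0.605, 0.134, -0.108]
contact_force: [1.1, 0.0, -2.5]
grip_width: 0.016
finger_force: 85.3
clock: 16.95
tool_pos: [0.3715, -0.414, 0.3022]
orientation: [0.778, 0.605, 0.134, -0.108]
contact_force: [0.5, 0.3, 1.6]
grip_width: 0.022
finger_force: 85.9
clock: 17.12
tool_pos: [0.3715, -0.4139, 0.2996]
orientation: [0.777, 0.605, 0.135, -0.108]
contact_force: [0.2, 0.4, 5.6]
grip_width: 0.02
finger_force: 86.3
bar in stand mm [ 2.000e-01 -4.000e-01  2.143e+02] rot deg [-0.  -0.2  0. ]
```

```bash

python3 -m inch '[[0,-0.035,0,0.1,0,0,0],[0,0,0,0,0,0,0]]'
python3 -m inch '[[0,-0.035,0,0.1,0,0,0],[0,0,0,0,0,0,0]]'
python3 - <<'E'
from slip import *
i,K,E,cs=board();h=cv2.convexHull(cs)[:,0].astype(float)
C=cur()@TCs(np.load("q3.npy"));B=np.array([[-4,31,63],[-4,-31,63],[-4,-31,17],[-4,31,17]]);u=proj(K,E,B/1000@C[:3,:3].T+C[:3,3]);m=u.mean(0)
O4=[h[np.argmax((h-m)@((a-m)/np.linalg.norm(a-m)))] for a in u]
q=fits(cur(),[(K,E,B,O4)],sig=(3,.01,.01,.05,.05));np.save("q4.npy",q)
bar("q3.npy");bar("q4.npy")
E
```

```text
clock: 17.28
tool_pos: [0.3717, -0.4138, 0.2968]
orientation: [0.777, 0.605, 0.135, -0.108]
contact_force: [0.0, 1.7, 8.7]
grip_width: 0.016
finger_force: 86.6
clock: 17.45
tool_pos: [0.3716, -0.4139, 0.2939]
orientation: [0.777, 0.605, 0.135, -0.107]
contact_force: [-1.9, 0.2, 8.0]
grip_width: 0.02
finger_force: 86.7
area 796.0 box [[463.70001220703125, 341.1000061035156], [473.0, 319.8999938964844], [512.4000244140625, 337.20001220703125], [503.0, 358.5]] poly [[473, 320], [508, 336], [502, 358], [471, 343]] pred [[505.1, 360.1], [509.4, 336.6], [470.3, 343.9], [473.7, 320.8]]
slip [ 0.1615  0.0043  0.0083 -0.0203  0.0011] [[[0.5, -2.3], [0.7, -0.2], [0.5, 0.2], [-1.7, 1.8]]]
bar in stand mm [ 2.000e-01 -6.000e-01  2.086e+02] rot deg [-0.1 -0.2  0. ]
bar in stand mm [ -0.3  -6.  210.4] rot deg [ 3.9 -0.7 -0.1]
```

```bash

python3 -m inch '[[0,-0.035,0,0.1,0,0,0],[0,-0.035,0,0.1,0,0,0],[0,0,0,0,0,0,0]]'
python3 -m inch '[[0,-0.035,0,0.1,0,0,0],[0,-0.035,0,0.1,0,0,0],[0,0,0,0,0,0,0]]'
python3 - <<'E'
from slip import *
i,K,E,cs=board();h=cv2.convexHull(cs)[:,0].astype(float)
C=cur()@TCs(np.load("q3.npy"));B=np.array([[-4,31,63],[-4,-31,63],[-4,-31,17],[-4,31,17]]);u=proj(K,E,B/1000@C[:3,:3].T+C[:3,3]);m=u.mean(0)
O4=[h[np.argmax((h-m)@((a-m)/np.linalg.norm(a-m)))] for a in u]
q=fits(cur(),[(K,E,B,O4)],sig=(3,.01,.01,.05,.05));np.save("q4.npy",q)
bar("q3.npy");bar("q4.npy")
E
```

```text
clock: 17.75
tool_pos: [0.3711, -0.4139, 0.2871]
orientation: [0.777, 0.605, 0.134, -0.108]
contact_force: [-5.1, -0.2, 4.9]
grip_width: 0.022
finger_force: 86.5
clock: 18.0
tool_pos: [0.3712, -0.4139, 0.2793]
orientation: [0.778, 0.605, 0.134, -0.108]
contact_force: [-1.5, 0.2, -1.6]
grip_width: 0.021
finger_force: 85.4
area 785.0 box [[463.1000061035156, 349.0], [472.20001220703125, 328.3999938964844], [511.20001220703125, 345.79998779296875], [502.1000061035156, 366.3999938964844]] poly [[472, 329], [507, 344], [501, 365], [470, 351]] pred [[503.5, 367.5], [507.7, 344.2], [468.9, 351.1], [472.3, 328.3]]
slip [ 0.0789  0.0067  0.0067 -0.0085  0.001 ] [[[-0.2, -1.1], [0.3, -0.4], [2.1, 2.0], [-1.5, -0.2]]]
bar in stand mm [-1.000e-01 -6.000e-01  1.941e+02] rot deg [-0.1 -0.1  0. ]
bar in stand mm [-1.000e-01  1.200e+00  1.937e+02] rot deg [-0.8  0.1  0.1]
```

```bash

python3 -m inch '[[0,0.07,0,-0.19,0,0,0],[0,0.07,0,-0.19,0,0,0],[0,0,0,0,0,0,0]]'
python3 -m inch '[[0,0.023,0,-0.062,0,0,0],[0,0,0,0,0,0,0]]'
python3 -m inch '[[0,0.023,0,-0.062,0,0,0],[0,0,0,0,0,0,0]]'
```

```text
clock: 18.3
tool_pos: [0.3717, -0.4141, 0.2935]
orientation: [0.778, 0.605, 0.134, -0.107]
contact_force: [0.1, 0.4, -2.5]
grip_width: 0.023
finger_force: 85.2
clock: 18.47
tool_pos: [0.3715, -0.4142, 0.294]
orientation: [0.778, 0.605, 0.133, -0.108]
contact_force: [-0.6, -2.0, -7.2]
grip_width: 0.02
finger_force: 84.7
clock: 18.63
tool_pos: [0.3713, -0.4145, 0.295]
orientation: [0.778, 0.605, 0.132, -0.108]
contact_force: [-1.5, -4.0, -13.7]
grip_width: 0.025
finger_force: 84.0
```

```bash

python3 -m inch '[[0,-0.07,0,0.187,0,0,0],[0,-0.07,0,0.187,0,0,0],[0,-0.04,0,0.1,0,0,0],[0,0,0,0,0,0,0]]'
python3 -m inch '[[0,-0.012,0,0.031,0,0,0],[0,0,0,0,0,0,0]]'
```

```text
clock: 18.97
tool_pos: [0.3712, -0.4136, 0.2801]
orientation: [0.777, 0.605, 0.134, -0.109]
contact_force: [-0.8, -0.8, -2.4]
grip_width: 0.024
finger_force: 85.6
clock: 19.13
tool_pos: [0.3714, -0.4139, 0.28]
orientation: [0.777, 0.605, 0.134, -0.108]
contact_force: [-0.4, -0.0, -1.2]
grip_width: 0.019
finger_force: 85.6
```

```bash

python3 -m inch '[[0,-0.024,0,0.062,0,0,0],[0,0,0,0,0,0,0]]'
python3 -m inch '[[0,-0.012,0,0.031,0,0,0],[0,0,0,0,0,0,0]]'
```

```text
clock: 19.3
tool_pos: [0.3714, -0.4141, 0.278]
orientation: [0.778, 0.605, 0.134, -0.108]
contact_force: [-0.1, -0.0, -0.0]
grip_width: 0.02
finger_force: 85.9
clock: 19.47
tool_pos: [0.3715, -0.414, 0.2774]
orientation: [0.777, 0.605, 0.134, -0.108]
contact_force: [1.1, 1.4, 4.3]
grip_width: 0.022
finger_force: 86.3
```

```bash

python3 -m inch '[[2,0.012,0,-0.031,0,0,0],[3,0,0,0,0,0,0],[4,0,0,0,0,0,0],[6,0,0,0,0,0,0],[9,0,0,0,0,0,0]]' 30
python3 -m inch '[[12,0,0,0,0,0,0],[16,0,0,0,0,0,0],[22,0,0,0,0,0,0],[26,0,0,0,0,0,0],[26,0,0,0,0,0,0]]'
python3 -m inch '[[26,0,0,-0.2,0,0,0],[26,0,0,-0.4,0,0,0],[26,0,0,-0.6,0,0,0],[26,0,0,-0.8,0,0,0],[26,0,0,-0.8,0,0,0]]'
python3 - <<'E'
from slip import *
i,K,E,cs=board();cv2.imwrite("pics/scene9.png",i[:,:,::-1])
E
```

```text
clock: 19.88
tool_pos: [0.3713, -0.4142, 0.2778]
orientation: [0.778, 0.605, 0.134, -0.108]
contact_force: [0.7, 0.2, 0.6]
grip_width: 0.109
finger_force: 0.0
clock: 20.3
tool_pos: [0.3713, -0.4141, 0.2779]
orientation: [0.778, 0.605, 0.134, -0.108]
contact_force: [-0.5, -0.2, 0.5]
grip_width: 0.303
finger_force: 0.0
clock: 20.72
tool_pos: [0.3646, -0.4419, 0.3579]
orientation: [0.777, 0.605, 0.134, -0.108]
contact_force: [1.3, -0.6, -0.7]
grip_width: 0.303
finger_force: 0.0
area 773.5 box [[463.29998779296875, 348.70001220703125], [472.20001220703125, 328.3999938964844], [511.20001220703125, 345.79998779296875], [502.20001220703125, 366.0]] poly [[472, 329], [507, 344], [502, 365], [470, 351]] pred [[531.5, 332.8], [536.5, 307.3], [493.9, 316.8], [497.9, 291.9]]
```

```bash

python3 -m inch '[[26,0,0,-0.8,0,0,0],[26,0,0,-0.8,0,0,0],[26,0,0,0,0,0,0],[26,0,0,0,0,0,0],[26,0,0,0,0,0,0]]'
for k in 1 2 3 4 5; do python3 -m inch '[[26,0,0,0,0,0,0],[26,0,0,0,0,0,0],[26,0,0,0,0,0,0],[26,0,0,0,0,0,0],[26,0,0,0,0,0,0]]' | head -1; done
python3 - <<'E'
from slip import *
import time
def m():
    i,K,E=cam("scene");h=cv2.cvtColor(i,cv2.COLOR_RGB2HSV);k=cv2.inRange(h,(45,70,30),(90,255,200))[310:380,450:525]
    k=cv2.morphologyEx(k,cv2.MORPH_CLOSE,np.ones((9,9)));cs=max(cv2.findContours(k,0,1)[0],key=cv2.contourArea);print((np.array(cv2.boxPoints(cv2.minAreaRect(cs)))+[450,310]).round(1).tolist());return i
for _ in range(4): i=m()
# other changes: tins and plain boards against the first picture
a=cv2.imread("pics/scene0.png");d=cv2.absdiff(a,i[:,:,::-1].copy()).max(2)
print("tin",d[380:415,400:435].mean(),"rack front",d[235:262,225:330].mean())
E
```

```text
clock: 21.18
tool_pos: [0.3611, -0.4577, 0.4016]
orientation: [0.778, 0.605, 0.134, -0.108]
contact_force: [0.3, -0.3, 0.0]
grip_width: 0.308
finger_force: 0.0
clock: 21.6
clock: 22.02
clock: 22.43
clock: 22.85
clock: 23.27
[[463.3, 348.7], [472.2, 328.4], [511.2, 345.8], [502.2, 366.0]]
[[464.1, 349.0], [473.1, 328.8], [511.2, 345.8], [502.2, 366.0]]
[[463.3, 348.7], [472.2, 328.4], [511.2, 345.8], [502.2, 366.0]]
[[463.3, 348.7], [472.2, 328.4], [511.2, 345.8], [502.2, 366.0]]
tin 4.7673469387755105 rack front 25.72310405643739
```

```bash
python3 -c "
from plant import ctrl
print(ctrl.hand_in())"
```

```text
the job is handed in; nothing more can be done
None
```

The carrier is hanging on the hook, seated, released and at rest with the keeper shut over the bar (it held against a 14 N upward tug), and the job is handed in. On the first approach the carrier bumped the hook arm (14 N measured after the bump; the peak may have been higher) and slipped in the grip, so I turned it back against the amplifier's side. The solder tin looked undisturbed in the camera; I did not check the plain boards or the flux tin afterwards.

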